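# Load the weld carriage with the solid bars and bring it under the torch

### The arm

A 7-joint arm with a two-finger parallel gripper is mounted at the origin on the work surface. World frame = base frame: x ahead of the robot, y to its left, z up, the work surface at z = 0. Lengths are in m, angles in rad, forces in N, time in s.
With the tool pointing down it reaches from about 0.4 to 0.875 m from the base axis. Payload 19.3 kg.
Tool frame: the origin (TCP) lies at the very end of the fingers, on their centre line; the grasp point (between the pads) lies bot.grasp_offset behind it (bot.grasp_offset is the distance from the TCP to the grasp point, in m); z points along the fingers, y is the direction in which the jaws open and shut (so a half turn about z gives the same grasp; the last joint's range is limited). The gripper opens to 85 mm and grips with 20 to 120 N. Pads are 22 mm wide; open, the fingers measure 114 mm over their backs; the gripper's body (76 mm by 85 mm) begins 54 mm behind the grasp point. The pads swing forward as they close: fully open they stand 13 mm farther back than shut.
Start: joints at [-1.339, 0.521, -0.036, 1.599, 0.021, 1.021, -0.113], TCP at [0.186, 0.597, 0.199] pointing down, gripper open.
Joint ranges: [-2.91, 2.91], [-0.3, 2.13], [-1.5, 1.42], [0.17, 2.43], [-1.26, 4.41], [0.16, 1.93], [-2.52, 2.52]. Speed limits (rad/s): [1.89, 1.89, 2.39, 2.39, 3.01, 3.01, 3.01].

### API

Orientations are given as [roll, pitch, yaw] about the fixed x, y, z axes, in that order (R = Rz(yaw) Ry(pitch) Rx(roll)).
In Python, from workcell import bot gives the robot as it stands. The module is installed in compiled form; this text tells all that it offers.
- The arm moves only by the shell command python3 -m handwheel 'ROWS' [OPENING] [FORCE]. ROWS is JSON, a list of rows, each a list of 6 numbers: the shift along the tool's x, y, z as a fraction of full scale, then the turn, a rotation vector about the tool's x, y, z as a fraction of full scale. In form: [[x, y, z, rx, ry, rz], ...]. A call has 1 to 8 rows; each row shifts and turns the commanded pose from where the row before left it, along the tool's axes as they then stand; what a row does not reach is not made up. Full scale, the value 1, is 0.025 m for a shift and 360 degrees for a turn. A row lasts 1/8 s, in which the tool goes at most 62.5 mm and 10.7 degrees, less where a joint would pass 70% of its speed; a pose out of reach is approached as far as the arm can. A call with a number of a shift or a turn outside -1 to 1 is refused whole. A call with a gripper value outside its range is refused whole. OPENING is the closure, from -1 (fully open) to 1 (shut), set as the call begins (- or left out, the last holds). The fingers move at their own pace and stop on an object; FORCE is the grip in N (left out, the last holds). Time passes only in rows, so rows that do not move let the fingers close. It gives the time, the measured TCP pose, the force and the opening at its end, in the units of the state.
- bot.observe(): the state, without advancing time (a new reading comes with each control period).
- bot.grab_frame(name): name is "side" or "top" or "wrist"; returns a dict with "pixels" (480x640x3 uint8, blue, green, red), "vertical_fov" (degrees; the focal length in pixels is half the picture's height over the tangent of half this angle, whatever the lens; pixels are square), "cx", "cy" (the principal point, pixels), "R" (3x3) and "t" (3): a world point X has camera coordinates R X + t. Camera axes: x right, y down, z forward; pixel columns grow to the right and rows downward; lengths in m; the calibration is good to about 2 mm. A picture is of the moment at which its call begins. There is no depth.
- bot.job_done(): hands the job in, once; it reports no verdict.
Trained networks look in a picture, given as the dict that the camera call returned (one of the last four; its "shot" number tells which), for a name from the list of things; names that differ only in an ending like _2 or _b are one class to them, and where a whole thing is asked for, a point or a joint stands for the part that bears it (a point fixed in the world has none). Each returns a list of dicts, best first, with "score" (0 to 1); they miss things now and then, are a little off and sometimes report something else, mostly with a low value. They report only what shows in the picture. A call takes as long as a camera call. They do not tell look-alikes from the thing itself.
- bot.trace(picture, thing): "region" (480x640 bool, what is visible of it) and "point" ([column, row] in pixels, amid what is visible of it).
The state is a dict: "clock": time; "qpos": joint angles; "qd": joint speeds; "joint_efforts": joint torques, N m; "position": TCP position; "tool_rot": TCP orientation; "force": force on the tool from outside, world axes, zero at the start; "moment": the same for the moment, N m; "grip_width": finger opening in m.
Only numpy, scipy, OpenCV 4.12 (cv2) and the standard library are available. Lean on these libraries where they do the work, as an engineer would, in place of code of your own. Each camera call takes 0.05 s, during which the arm holds its last target.

### The job

The square bars on the welding table look alike, but some are solid and some are hollow: feel which by weight. Lay each solid bar in a channel of its own on the sliding carriage and push it fully home against the stop plate, and lay every hollow bar flat on the bottom of the offcut tray. Once all bars are sorted, slide the carriage by its handle until the chalk cross sits right under the torch tip; leave the magnetic square, wrench and can where they are and do not bump the torch.

Things in the scene. Friction and masses are not known exactly. Their poses are not given: they have to be found in the camera images.
- bar_a: plain square steel bar, 120 x 24 x 24 mm, dark seam near each end; origin at its centre, x along its length. May be absent. All bars look the same: a solid one weighs about 0.54 kg (5.3 N), a hollow one with welded caps about 0.18 kg (1.8 N), give or take a tenth. Which are which is not known beforehand: two or three are solid, one or two hollow
- bar_b: plain square steel bar, 120 x 24 x 24 mm, dark seam near each end; origin at its centre, x along its length. May be absent. All bars look the same: a solid one weighs about 0.54 kg (5.3 N), a hollow one with welded caps about 0.18 kg (1.8 N), give or take a tenth. Which are which is not known beforehand: two or three are solid, one or two hollow
- bar_c: plain square steel bar, 120 x 24 x 24 mm, dark seam near each end; origin at its centre, x along its length. May be absent. All bars look the same: a solid one weighs about 0.54 kg (5.3 N), a hollow one with welded caps about 0.18 kg (1.8 N), give or take a tenth. Which are which is not known beforehand: two or three are solid, one or two hollow
- bar_d: plain square steel bar, 120 x 24 x 24 mm, dark seam near each end; origin at its centre, x along its length. May be absent. All bars look the same: a solid one weighs about 0.54 kg (5.3 N), a hollow one with welded caps about 0.18 kg (1.8 N), give or take a tenth. Which are which is not known beforehand: two or three are solid, one or two hollow
- bar_e: plain square steel bar, 120 x 24 x 24 mm, dark seam near each end; origin at its centre, x along its length. May be absent. All bars look the same: a solid one weighs about 0.54 kg (5.3 N), a hollow one with welded caps about 0.18 kg (1.8 N), give or take a tenth. Which are which is not known beforehand: two or three are solid, one or two hollow
- channel_1 (a point): channel 1 of 3 on the carriage: point on its floor below the centre of a bar lying fully home (that centre is 12 mm above). x runs along the channel, away from the robot to the stop plate, whose face is 60 mm ahead of this point; y is the way the carriage slides; z up. It lies between two ribs 6 mm wide and high, 30 mm apart, from x = -52 to +48 mm
- channel_2 (a point): channel 2 of 3 on the carriage: point on its floor below the centre of a bar lying fully home (that centre is 12 mm above). x runs along the channel, away from the robot to the stop plate, whose face is 60 mm ahead of this point; y is the way the carriage slides; z up. It lies between two ribs 6 mm wide and high, 30 mm apart, from x = -52 to +48 mm
- channel_3 (a point): channel 3 of 3 on the carriage: point on its floor below the centre of a bar lying fully home (that centre is 12 mm above). x runs along the channel, away from the robot to the stop plate, whose face is 60 mm ahead of this point; y is the way the carriage slides; z up. It lies between two ribs 6 mm wide and high, 30 mm apart, from x = -52 to +48 mm
- track: fixed grey track, 400 mm long in its y, carrying the sliding aluminium carriage (200 mm wide in y; its top, the channels' floor, is 30 mm above the table). Three channels 66 mm apart, open at the near end, end at one steel stop plate 24 mm high and 10 mm thick. The carriage plate reaches 110 mm from the channels' points towards the robot. Sliding a solid bar takes up to 10 N. Origin: track's middle, on the table
- chalk_mark (a point): the white chalk cross on the carriage's top, 32 mm behind the stop plate's face: its centre; axes as the channels' points
- handle_top (a point): centre of the top of the carriage's black upright handle, 18 x 18 mm, 48 mm high above the carriage plate, at its near edge, 95 mm before the channels' centre points in x and midway between channels 2 and 3; axes as the channels' points. Grip it from above and move it along y
- carriage (a joint): how far the carriage has slid along its track, m: 0 to 0.14 from end to end, growing in the y direction of the channels' points (to the robot's left). It has no spring: it stays where it is left, and about 4 N of friction must be overcome
- torch_tip (a point): point of the fixed welding torch's tip, 13 mm above the carriage plate, in line with the track of the chalk mark. The torch (radius 12 mm) leans up from here at 35 degrees from vertical, away from the robot, to a post 118 mm behind
- tray: grey open offcut tray, 158 (x) x 198 (y) x 35 mm outside, walls and floor 4 mm thick, fixed to the table; origin at the centre of its underside
- magnet_square: red L-shaped magnetic square, 75 x 75 mm, 20 mm high, lying among the bars; a bystander, to be left where it is; origin on its underside
- wrench: wrench; a bystander, to be left where it is; origin on its underside
- spray_can: upright can, 64 mm wide and 180 mm high; a bystander, to be left where it is; origin on its underside
Mind the look-alikes: they are no part of the job. Leave any brown or pink look-alike of the bar_c alone.

How it is judged:
On the way, in this order (a step that is already met when the one before it is completed fails the run):
1. every bar is sorted: each solid (heavy) one fully home in a channel of the carriage, each hollow (light) one flat in the tray ((((x of bar_a in the frame of channel_1 between -0.003 and 0.003 m and y of bar_a in the frame of channel_1 between -0.005 and 0.005 m and z of bar_a in the frame of channel_1 below 0.0145 m and angle between the x axis of bar_a and the x axis of channel_1, either way round below 0.08 rad and contact force between bar_a and track above 3.6 N) or (x of bar_a in the frame of channel_2 between -0.003 and 0.003 m and y of bar_a in the frame of channel_2 between -0.005 and 0.005 m and z of bar_a in the frame of channel_2 below 0.0145 m and angle between the x axis of bar_a and the x axis of channel_2, either way round below 0.08 rad and contact force between bar_a and track above 3.6 N) or (x of bar_a in the frame of channel_3 between -0.003 and 0.003 m and y of bar_a in the frame of channel_3 between -0.005 and 0.005 m and z of bar_a in the frame of channel_3 below 0.0145 m and angle between the x axis of bar_a and the x axis of channel_3, either way round below 0.08 rad and contact force between bar_a and track above 3.6 N)) or (x of bar_a in the frame of tray between -0.07 and 0.07 m and y of bar_a in the frame of tray between -0.09 and 0.09 m and z of bar_a in the frame of tray below 0.02 m and angle between bar_a's own x axis and vertical above 1.5 rad and contact force between bar_a and tray below 3.6 N)) and (((x of bar_b in the frame of channel_1 between -0.003 and 0.003 m and y of bar_b in the frame of channel_1 between -0.005 and 0.005 m and z of bar_b in the frame of channel_1 below 0.0145 m and angle between the x axis of bar_b and the x axis of channel_1, either way round below 0.08 rad and contact force between bar_b and track above 3.6 N) or (x of bar_b in the frame of channel_2 between -0.003 and 0.003 m and y of bar_b in the frame of channel_2 between -0.005 and 0.005 m and z of bar_b in the frame of channel_2 below 0.0145 m and angle between the x axis of bar_b and the x axis of channel_2, either way round below 0.08 rad and contact force between bar_b and track above 3.6 N) or (x of bar_b in the frame of channel_3 between -0.003 and 0.003 m and y of bar_b in the frame of channel_3 between -0.005 and 0.005 m and z of bar_b in the frame of channel_3 below 0.0145 m and angle between the x axis of bar_b and the x axis of channel_3, either way round below 0.08 rad and contact force between bar_b and track above 3.6 N)) or (x of bar_b in the frame of tray between -0.07 and 0.07 m and y of bar_b in the frame of tray between -0.09 and 0.09 m and z of bar_b in the frame of tray below 0.02 m and angle between bar_b's own x axis and vertical above 1.5 rad and contact force between bar_b and tray below 3.6 N)) and (((x of bar_c in the frame of channel_1 between -0.003 and 0.003 m and y of bar_c in the frame of channel_1 between -0.005 and 0.005 m and z of bar_c in the frame of channel_1 below 0.0145 m and angle between the x axis of bar_c and the x axis of channel_1, either way round below 0.08 rad and contact force between bar_c and track above 3.6 N) or (x of bar_c in the frame of channel_2 between -0.003 and 0.003 m and y of bar_c in the frame of channel_2 between -0.005 and 0.005 m and z of bar_c in the frame of channel_2 below 0.0145 m and angle between the x axis of bar_c and the x axis of channel_2, either way round below 0.08 rad and contact force between bar_c and track above 3.6 N) or (x of bar_c in the frame of channel_3 between -0.003 and 0.003 m and y of bar_c in the frame of channel_3 between -0.005 and 0.005 m and z of bar_c in the frame of channel_3 below 0.0145 m and angle between the x axis of bar_c and the x axis of channel_3, either way round below 0.08 rad and contact force between bar_c and track above 3.6 N)) or (x of bar_c in the frame of tray between -0.07 and 0.07 m and y of bar_c in the frame of tray between -0.09 and 0.09 m and z of bar_c in the frame of tray below 0.02 m and angle between bar_c's own x axis and vertical above 1.5 rad and contact force between bar_c and tray below 3.6 N)) and (((x of bar_d in the frame of channel_1 between -0.003 and 0.003 m and y of bar_d in the frame of channel_1 between -0.005 and 0.005 m and z of bar_d in the frame of channel_1 below 0.0145 m and angle between the x axis of bar_d and the x axis of channel_1, either way round below 0.08 rad and contact force between bar_d and track above 3.6 N) or (x of bar_d in the frame of channel_2 between -0.003 and 0.003 m and y of bar_d in the frame of channel_2 between -0.005 and 0.005 m and z of bar_d in the frame of channel_2 below 0.0145 m and angle between the x axis of bar_d and the x axis of channel_2, either way round below 0.08 rad and contact force between bar_d and track above 3.6 N) or (x of bar_d in the frame of channel_3 between -0.003 and 0.003 m and y of bar_d in the frame of channel_3 between -0.005 and 0.005 m and z of bar_d in the frame of channel_3 below 0.0145 m and angle between the x axis of bar_d and the x axis of channel_3, either way round below 0.08 rad and contact force between bar_d and track above 3.6 N)) or (x of bar_d in the frame of tray between -0.07 and 0.07 m and y of bar_d in the frame of tray between -0.09 and 0.09 m and z of bar_d in the frame of tray below 0.02 m and angle between bar_d's own x axis and vertical above 1.5 rad and contact force between bar_d and tray below 3.6 N)) and (((x of bar_e in the frame of channel_1 between -0.003 and 0.003 m and y of bar_e in the frame of channel_1 between -0.005 and 0.005 m and z of bar_e in the frame of channel_1 below 0.0145 m and angle between the x axis of bar_e and the x axis of channel_1, either way round below 0.08 rad and contact force between bar_e and track above 3.6 N) or (x of bar_e in the frame of channel_2 between -0.003 and 0.003 m and y of bar_e in the frame of channel_2 between -0.005 and 0.005 m and z of bar_e in the frame of channel_2 below 0.0145 m and angle between the x axis of bar_e and the x axis of channel_2, either way round below 0.08 rad and contact force between bar_e and track above 3.6 N) or (x of bar_e in the frame of channel_3 between -0.003 and 0.003 m and y of bar_e in the frame of channel_3 between -0.005 and 0.005 m and z of bar_e in the frame of channel_3 below 0.0145 m and angle between the x axis of bar_e and the x axis of channel_3, either way round below 0.08 rad and contact force between bar_e and track above 3.6 N)) or (x of bar_e in the frame of tray between -0.07 and 0.07 m and y of bar_e in the frame of tray between -0.09 and 0.09 m and z of bar_e in the frame of tray below 0.02 m and angle between bar_e's own x axis and vertical above 1.5 rad and contact force between bar_e and tray below 3.6 N))), for 0.2 s.
2. the chalk cross has been brought under the torch tip (horizontal distance between chalk_mark and torch_tip below 0.004 m and velocity of joint carriage between -0.01 and 0.01 m/s), for 0.2 s.
At the end, for the whole second after the job is handed in: Each solid bar (over 3.6 N) lies flat in its own channel, its end within 3 mm of the stop plate; each hollow bar (under 3.6 N) lies flat on the floor of the tray; the chalk cross is within 4 mm (horizontally) of the torch tip; all at rest (all of step 1 and linear speed of each of bar_a, bar_b, bar_c, bar_d, bar_e below 0.02 m/s and horizontal distance between chalk_mark and torch_tip below 0.004 m); the robot touches nothing.
It fails at once if a bystander is moved by more than 50 mm (distance of any of magnet_square, wrench, spray_can from where it was at the start of the episode above 0.05 m).
It fails at once if the robot bumps the torch (over 12 N) (contact force between any of the fingers, the arm and torch above 12 N).
Of bar_a, bar_b, bar_c, bar_d, bar_e only 4 to 5 are there at a start; the rules pass over those that are not, and their reading is None.
At some moment in a run one of bar_a, bar_b, bar_c, bar_d, bar_e may be knocked a few centimetres aside while the robot is not near it.
Once in a run the grip may slacken for a moment while it holds something.
It also fails if it takes over 210 s, if anything falls off the work surface, if the arm or the gripper's body presses on something with over 40 N, if the wrist force passes 120 N, or if a joint passes its speed limit or range.

## Working session

There is one attempt and no reset: what is moved stays moved. The work goes in short steps, Python scripts to look and compute and a shell command to move; the robot and the scene stay as the last step left them, time stands still between calls to the robot, and variables do not carry over. Pictures are saved under pics/ and viewed, and the job is handed in when it is done.

```bash
mkdir -p pics; ls
cat > h.py <<'E'
import numpy as np, cv2, math
from workcell import bot
def ray(p,uv):
    f=240/math.tan(math.radians(p["vertical_fov"])/2)
    R=np.array(p["R"]);t=np.array(p["t"])
    d=R.T@np.array([(uv[0]-p["cx"])/f,(uv[1]-p["cy"])/f,1.0]);o=-R.T@t
    return o,d
def at(p,uv,z):
    o,d=ray(p,uv); return o+d*(z-o[2])/d[2]
def proj(p,X):
    f=240/math.tan(math.radians(p["vertical_fov"])/2)
    c=np.array(p["R"])@np.array(X)+np.array(p["t"])
    return np.array([p["cx"]+f*c[0]/c[2],p["cy"]+f*c[1]/c[2]])
def st():
    s=bot.observe(); 
    for k in("clock","position","tool_rot","force","grip_width"): print(k,np.round(s[k],4))
E
python3 - <<'E'
from h import *
st(); print(bot.grasp_offset); print(bot.observe())
for n in("top","side","wrist"):
    p=bot.grab_frame(n); cv2.imwrite(f"pics/{n}0.png",p["pixels"]); print(n,p["vertical_fov"],p["cx"],p["cy"],np.round(p["R"],3).tolist(),np.round(p["t"],3))
E
```

```text
pics
clock 0.0
position [0.1857 0.5964 0.1985]
tool_rot [-3.1405e+00  1.0000e-04  2.8398e+00]
force [ 0.0597 -0.2171  0.1343]
grip_width 0.085
0.0187
{'clock': 0.0, 'qpos': array([-1.33917958,  0.52201035, -0.03631687,  1.59998228,  0.02118503,
        1.02107219, -0.11278613]), 'qd': array([ 1.04156609e-04, -1.12640825e-03, -1.78267991e-04, -9.57343401e-04,
        1.82303617e-03, -1.58217332e-05,  9.50068131e-04]), 'joint_efforts': array([ 8.05147283e-04, -9.27120423e+01,  1.98027670e+00, -3.69937062e+01,
        1.78004644e-02,  8.21650727e-03, -4.35110132e-05]), 'position': array([0.18571727, 0.59640048, 0.19853735]), 'tool_rot': array([-3.14050703e+00,  6.85640737e-05,  2.83976242e+00]), 'force': array([ 0.05966514, -0.2170606 ,  0.13429466]), 'moment': array([ 0.03585333,  0.01501767, -0.05013875]), 'grip_width': 0.0850262031345643}
top 52.99071652092179 320.50805922591053 236.09894515196487 [[0.006, -1.0, 0.008], [-0.988, -0.007, -0.156], [0.156, -0.007, -0.988]] [0.032 0.537 1.259]
side 43.891955978424996 322.18687155416126 245.8326091017336 [[-0.986, -0.165, 0.012], [-0.092, 0.488, -0.868], [0.138, -0.857, -0.497]] [0.552 0.085 1.7  ]
wrist 60.31018929898978 326.49269218023187 248.73185523937315 [[0.298, 0.954, -0.002], [0.906, -0.282, 0.317], [0.302, -0.096, -0.949]] [-0.624 -0.041  0.381]
```

View pics/top0.png

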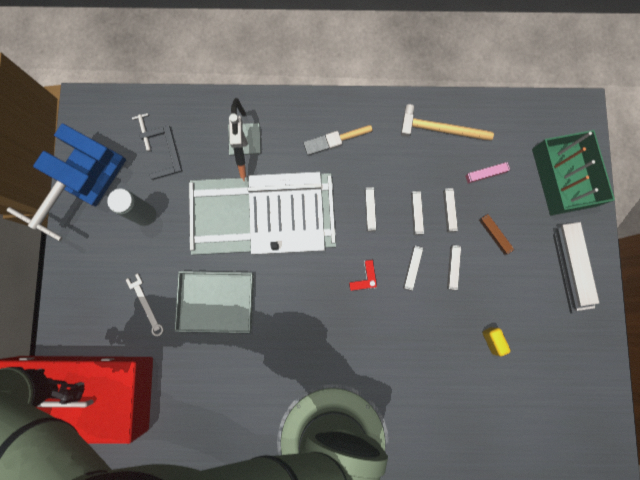

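View pics/side0.png

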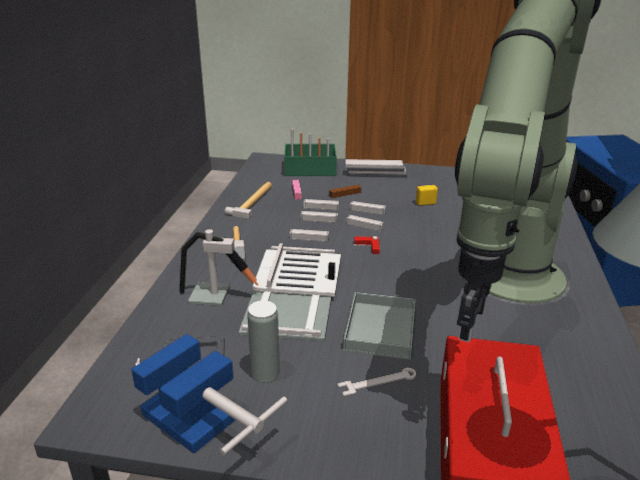

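Five white bars are visible at top pixels (370,208), (418,212), (451,209), (413,268) and (455,267). The pink (488,172) and brown (497,233) pieces are look-alikes. Next I'll measure everything.

```bash
cat > bars.py <<'E'
from h import *
def bars(p,roi=(330,150,500,310),z=0.024,thr=175):
    g=p["pixels"].astype(int); 
    m=((g.min(2)>thr)).astype(np.uint8); mm=np.zeros_like(m); x0,y0,x1,y1=roi; mm[y0:y1,x0:x1]=m[y0:y1,x0:x1]
    cs,_=cv2.findContours(mm,cv2.RETR_EXTERNAL,cv2.CHAIN_APPROX_NONE); out=[]
    for c in cs:
        if cv2.contourArea(c)<150: continue
        W=np.array([at(p,q[0],z)[:2] for q in c],np.float32)
        (cx,cy),(w,h),a=cv2.minAreaRect(W*1000)
        if w<h: w,h=h,w;a+=90
        a=(a+90)%180-90
        out.append((cx,cy,w,h,a)); print("centre %.1f %.1f size %.1f x %.1f ang %.1f"%out[-1], "px",np.round(c.mean(0)[0]))
    return out
if __name__=="__main__":
    p=bot.grab_frame("top"); print("cam",-np.array(p["R"]).T@p["t"])
    bars(p)
    for n in("bar_a","magnet_square","tray","spray_can","wrench","track","carriage","handle_top","torch_tip","chalk_mark"):
        try:
            for r in bot.trace(p,n)[:8]:
                print(n,round(r["score"],2),np.round(r["point"]),r["region"].sum(),np.round(at(p,r["point"],0.024),3))
        except Exception as e: print(n,e)
    im=p["pixels"]
    cv2.imwrite("pics/c1.png",cv2.resize(im[90:345,170:345],None,fx=2.3,fy=2.3,interpolation=cv2.INTER_CUBIC)[:600])
    cv2.imwrite("pics/c2.png",cv2.resize(im[150:300,340:520],None,fx=4,fy=4,interpolation=cv2.INTER_CUBIC))
E
python3 bars.py
```

```text
cam [0.334589   0.04410373 1.3269859 ]
centre 455.0 -217.4 size 117.2 x 22.4 ang -15.2 px [413. 268.]
centre 457.2 -330.0 size 117.5 x 22.5 ang -6.6 px [455. 267.]
centre 608.5 -233.2 size 116.6 x 22.6 ang 2.8 px [418. 212.]
centre 618.0 -325.7 size 116.6 x 22.4 ang 3.6 px [451. 209.]
centre 620.1 -102.1 size 113.8 x 22.7 ang 2.6 px [370. 208.]
bar_a 0.78 [371. 206.] 374 [ 0.624 -0.105  0.024]
bar_a 0.77 [454. 269.] 468 [ 0.453 -0.329  0.024]
bar_a 0.74 [419. 215.] 468 [ 0.602 -0.237  0.024]
bar_a 0.72 [496. 231.] 545 [ 0.559 -0.449  0.024]
bar_a 0.71 [486. 172.] 418 [ 0.725 -0.427  0.024]
bar_a 0.65 [450. 213.] 444 [ 0.608 -0.324  0.024]
bar_a 0.61 [412. 267.] 454 [ 0.456 -0.214  0.024]
magnet_square 0.91 [367. 283.] 412 [ 0.413 -0.091  0.024]
magnet_square 0.7 [370. 209.] 434 [ 0.616 -0.102  0.024]
tray 0.61 [214. 300.] 4543 [0.364 0.321 0.024]
spray_can 0.84 [130. 209.] 1110 [0.612 0.561 0.024]
wrench 0.66 [145. 300.] 515 [0.362 0.505 0.024]
track 0.87 [268. 216.] 10984 [0.595 0.181 0.024]
carriage 0.88 [289. 213.] 5699 [0.605 0.123 0.024]
handle_top 0.78 [285. 215.] 5690 [0.597 0.132 0.024]
torch_tip 0.66 [241. 137.] 1473 [0.823 0.262 0.024]
chalk_mark 0.66 [287. 215.] 5762 [0.598 0.128 0.024]
```

View pics/c1.png

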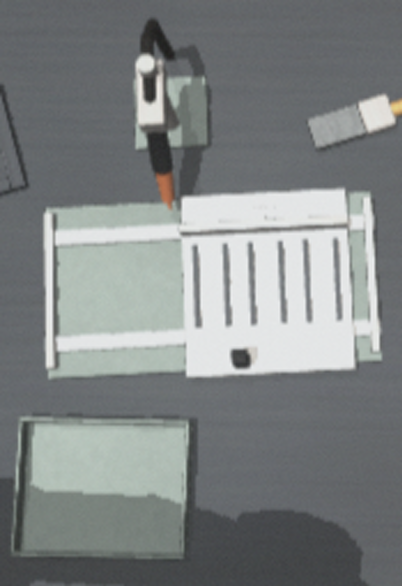

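View pics/c2.png

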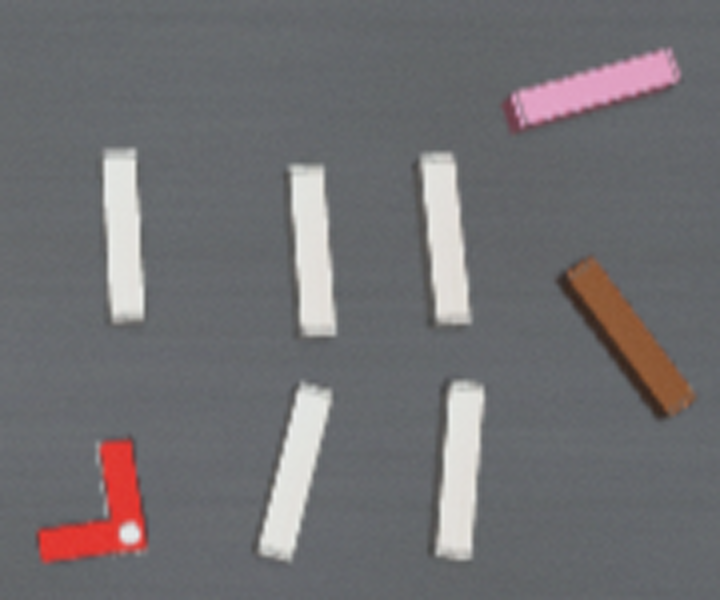

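View pics/wrist0.png

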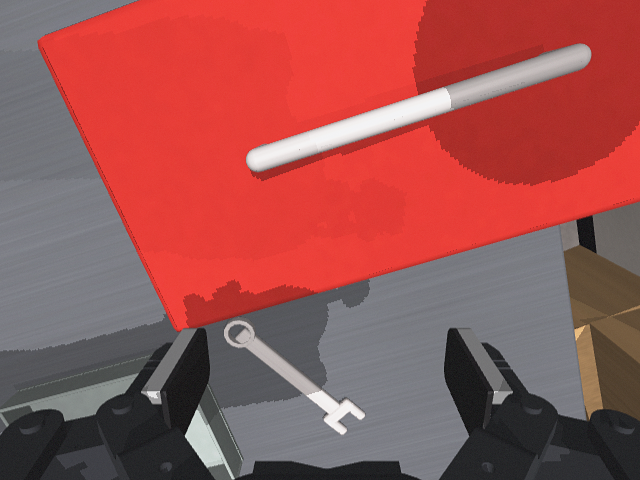

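The five white bars are the targets, at crop px (122,236), (312,250), (445,240), (295,470) and (460,470). I'll leave the pink (595,90) and brown (630,335) pieces alone. The track is yawed by about +2.3°. I'll turn the tool to yaw≈π and move over the carriage to measure it with the wrist camera.

```bash
python3 -m handwheel '[[0,0,-1,0,0,-0.024],[0,0,-1,0,0,-0.024],[-0.7,-0.5,0,0,0,0],[-0.7,-1,0,0,0,0],[-0.7,-1,0,0,0,0],[-0.7,-1,0,0,0,0],[-0.7,-1,0,0,0,0],[-0.7,-1,0,0,0,0]]' -1
python3 -m handwheel '[[-0.7,-1,0,0,0,0],[-0.7,-1,0,0,0,0],[-0.7,-1,0,0,0,0],[-0.7,-1,0,0,0,0],[-0.7,-1,0,0,0,0],[-0.7,-1,0,0,0,0],[-0.7,-1,0,0,0,0],[-0.7,-1,0,0,0,0]]'
python3 -m handwheel '[[-0.7,-1,0,0,0,0],[-0.7,-1,0,0,0,0],[-0.7,-1,0,0,0,0],[-0.7,-1,0,0,0,0],[-0.4,-0.5,0,0,0,0],[0,0,0,0,0,0]]'
python3 - <<'E'
from h import *
st()
p=bot.grab_frame("wrist"); cv2.imwrite("pics/w1.png",p["pixels"])
import pickle; pickle.dump({k:p[k] for k in("pixels","vertical_fov","cx","cy","R","t")},open("w1.pkl","wb"))
E
```

```text
clock: 1.7
position: [0.2918, 0.4574, 0.2485]
tool_rot: [-3.141, -0.0, 3.139]
force: [0.8, 1.0, 0.6]
grip_width: 0.0853
clock: 2.7
position: [0.4312, 0.2573, 0.2486]
tool_rot: [-3.141, -0.0, 3.139]
force: [-0.2, -0.3, -1.3]
grip_width: 0.085
clock: 3.45
position: [0.5108, 0.1459, 0.2487]
tool_rot: [-3.141, -0.0, 3.139]
force: [0.4, 1.1, -0.6]
grip_width: 0.0853
clock 3.45
position [0.5108 0.1459 0.2487]
tool_rot [-3.1413e+00 -4.0000e-04  3.1390e+00]
force [ 0.399   1.0938 -0.5855]
grip_width 0.0853
```

View pics/w1.png

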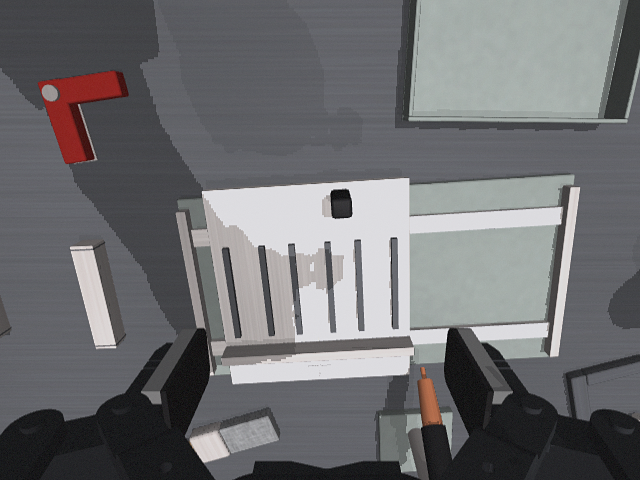

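Run:
```python
from h import *
import pickle
p=pickle.load(open("w1.pkl","rb")); im=p["pixels"]
cv2.imwrite("pics/w1c.png",cv2.resize(im[165:395,185:450],None,fx=2.6,fy=2.6,interpolation=cv2.INTER_CUBIC)[:600,:800])
g=cv2.cvtColor(im,cv2.COLOR_BGR2GRAY)
m=np.zeros_like(g); m[238:340,215:405]=(g[238:340,215:405]<110)
cs,_=cv2.findContours(m,cv2.RETR_EXTERNAL,cv2.CHAIN_APPROX_NONE)
for c in cs:
    if len(c)<60: continue
    W=np.array([at(p,q[0],0.036)[:2]*1000 for q in c],np.float32)
    print(np.round(c.reshape(-1,2).min(0)),c.reshape(-1,2).max(0),[np.round(v,1) for v in cv2.minAreaRect(W)])
# handle top
m=np.zeros_like(g); m[185:222,325:356]=(g[185:222,325:356]<40)
ys,xs=np.nonzero(m); print("handle",xs.mean(),ys.mean(),xs.min(),xs.max(),ys.min(),ys.max())
for n,uv,z in[("carr NW",(204,190),.03),("carr NE",(409.5,178.5),.03),("tip",(422,367),.043)]: print(n,at(p,uv,z))
```

```text
[363 337] [404 339] [array([659.1, 204.9]), array([43.6,  2.4]), np.float64(89.8)]
[222 247] [241 337] [array([607.2,  47.4]), array([101. ,   7.6]), np.float64(3.5)]
[258 246] [274 335] [array([605.5,  83. ]), array([99.8,  7. ]), np.float64(3.6)]
[288 244] [302 333] [array([603.3, 112.6]), array([99.6,  6.6]), np.float64(3.5)]
[325 242] [335 331] [array([601.2, 148.1]), array([99.1,  5.7]), np.float64(3.6)]
[354 240] [363 330] [array([599.7, 177.6]), array([100.,   6.]), np.float64(3.5)]
[391 238] [397 328] [array([597.6, 213. ]), array([99.6,  6.1]), np.float64(2.9)]
handle 340.2564102564103 200.02564102564102 331 351 190 217
carr NW [0.50115633 0.02745012 0.03      ]
carr NE [0.49085078 0.22357996 0.03      ]
tip [0.69038962 0.24643245 0.043     ]
```

View pics/w1c.png

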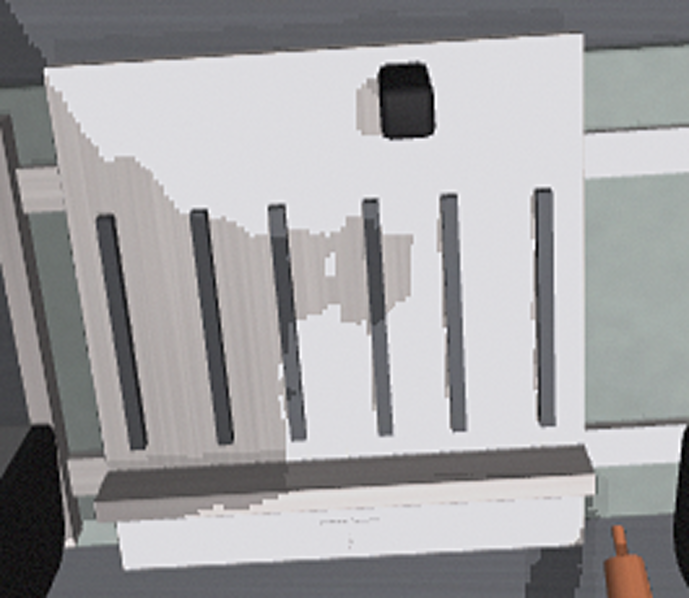

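```bash
python3 -m handwheel '[[-0.44,-1,0,0,0,-0.0076],[-0.44,-1,0,0,0,0],[-0.44,-1,0,0,0,0],[-0.44,-1,0,0,0,0],[-0.44,-1,0,0,0,0],[-0.44,-1,1,0,0,0],[-0.44,-1,1,0,0,0],[-0.44,-1,1,0,0,0]]' -0.2 40
python3 -m handwheel '[[-0.44,-1,1,0,0,0],[-0.44,-0.92,1,0,0,0],[0,0,0,0,0,0]]'
cat > wb.py <<'E'
from h import *
import sys
from bars import bars
def wl(name,thr=150):
    p=bot.grab_frame("wrist"); cv2.imwrite("pics/%s.png"%name,p["pixels"]); st(); return p
E
python3 - <<'E'
from wb import *
p=wl("w2"); bars(p,(0,0,640,480),thr=140)
import pickle
q=pickle.load(open("w1.pkl","rb")); print("w1"); bars(q,(20,230,140,360),thr=140)
print("handle",at(q,(340.5,202),.078),"chalk",at(q,(319.6,370.8),.03))
E
```

```text
clock: 4.5
position: [0.6071, -0.0485, 0.1733]
tool_rot: [3.141, 0.0, -3.093]
force: [-0.0, -0.2, 0.1]
grip_width: 0.0511
clock: 4.88
position: [0.6303, -0.0966, 0.1221]
tool_rot: [3.141, -0.003, -3.095]
force: [-0.2, 0.5, -0.1]
grip_width: 0.0509
clock 4.925
position [ 0.6306 -0.0954  0.1233]
tool_rot [ 3.1409e+00 -1.7000e-03 -3.0941e+00]
force [-0.5839  1.1003 -0.0878]
grip_width 0.0511
centre 850.6 -354.2 size 21.3 x 14.1 ang 88.7 px [  9. 470.]
centre 702.4 91.3 size 105.6 x 39.9 ang -87.4 px [570. 339.]
centre 641.6 -313.7 size 69.2 x 16.6 ang -11.3 px [  7. 238.]
centre 618.8 -103.3 size 109.9 x 23.4 ang 2.5 px [319. 213.]
centre 561.1 -106.1 size 22.9 x 3.1 ang -87.4 px [318. 130.]
centre 609.8 -234.0 size 110.3 x 23.1 ang 2.8 px [123. 191.]
centre 552.0 -236.9 size 22.8 x 2.9 ang -87.4 px [109. 105.]
centre 614.6 11.5 size 198.6 x 33.3 ang 3.4 px [490. 204.]
centre 585.6 77.0 size 175.5 x 94.1 ang 4.6 px [582. 178.]
centre 512.5 -233.7 size 23.4 x 3.0 ang 74.4 px [106.  35.]
centre 500.4 -230.6 size 23.4 x 20.0 ang 76.7 px [111.  15.]
w1
centre 618.3 -102.9 size 119.5 x 23.5 ang 2.6 px [ 93. 295.]
handle [0.50310047 0.15672238 0.078     ] chalk [0.70390831 0.1363679  0.03      ]
```

View pics/w2.png

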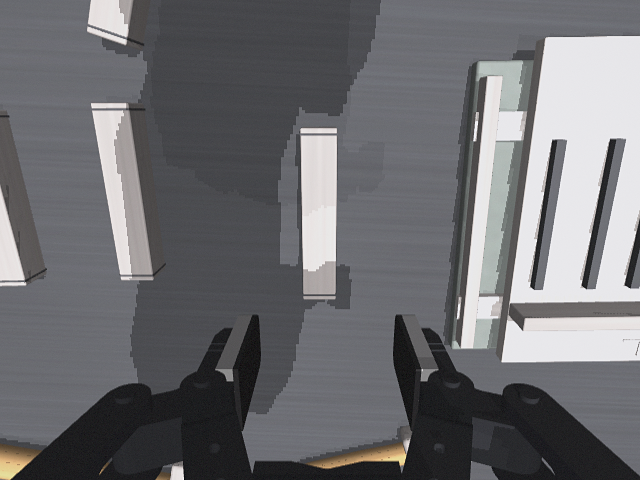

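```bash
cat > go.py <<'E'
from h import *
import sys
from scipy.spatial.transform import Rotation as Ro
x,y,z,yaw=map(float,sys.argv[1:5])
s=bot.observe(); R=Ro.from_euler("xyz",s["tool_rot"]).as_matrix()
d=np.array([x,y,z])-s["position"]
G=Ro.from_euler("xyz",[math.pi,0,math.radians(yaw)])
rv=(Ro.from_matrix(R).inv()*G).as_rotvec()/(2*math.pi)
print("units after turn",np.round(G.as_matrix().T@d/0.025,2),"before",np.round(R.T@d/0.025,2),"turn",np.round(rv,4),"clock",s["clock"])
E
python3 -m handwheel '[[0.25,-0.14,0.9,0,0,0],[0.24,-0.14,0.9,0,0,0],[0,0,0.9,0,0,0],[0,0,0.9,0,0,0],[0,0,0.9,0,0,0],[0,0,0,0,0,0]]'
python3 go.py 0.6187 -0.103 0.010 182.6
python3 -c "
from wb import *
wl('w3')"
```

```text
clock: 5.68
position: [0.6187, -0.1021, 0.0113]
tool_rot: [3.141, -0.001, -3.093]
force: [0.7, 0.1, 0.2]
grip_width: 0.0514
units after turn [ 0.   -0.04  0.05] before [ 0.   -0.04  0.05] turn [ 0.0001 -0.0002  0.0006] clock 5.675
clock 5.725
position [ 0.6194 -0.1026  0.0123]
tool_rot [ 3.141   0.     -3.0929]
force [-0.4287 -1.5511  0.5089]
grip_width 0.0514
```

View pics/w3.png

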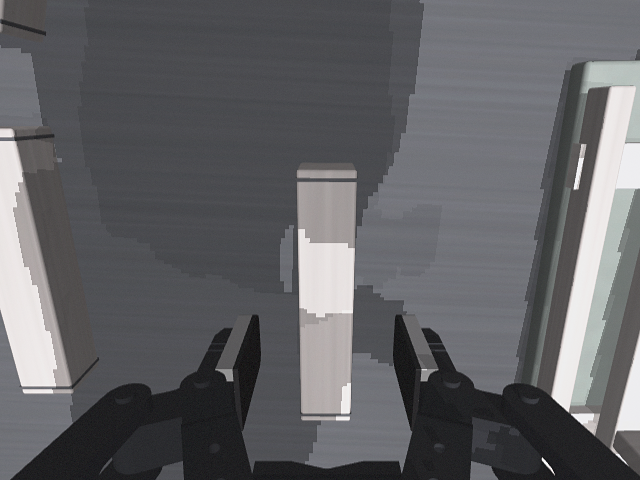

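The fingers straddle the bar (bar centred at column ~327, between fingers at 245 and 410). I'll close, lift and weigh.

```bash
python3 -m handwheel '[[0,0,0,0,0,0],[0,0,0,0,0,0],[0,0,0,0,0,0],[0,0,0,0,0,0]]' 1 60
python3 -m handwheel '[[0,0,-0.8,0,0,0],[0,0,-0.8,0,0,0],[0,0,-0.4,0,0,0],[0,0,0,0,0,0],[0,0,0,0,0,0],[0,0,0,0,0,0]]'
python3 -c "
from wb import *
wl('w4')
for i in range(4):
  bot.grab_frame('wrist'); print(np.round(bot.observe()['force'],2))
"
```

```text
clock: 6.22
position: [0.6193, -0.104, 0.0118]
tool_rot: [-3.142, 0.0, -3.094]
force: [0.3, 0.4, -0.1]
grip_width: 0.0
clock: 6.98
position: [0.6189, -0.1039, 0.061]
tool_rot: [3.141, -0.001, -3.094]
force: [0.5, -0.0, -0.0]
grip_width: -0.0001
clock 7.025
position [ 0.6189 -0.104   0.0611]
tool_rot [ 3.1415e+00 -9.0000e-04 -3.0941e+00]
force [-0.6464 -0.2006  0.7394]
grip_width -0.0001
[-0.36  0.62  0.05]
[ 0.51 -0.97 -0.96]
[ 0.06 -0.55  0.97]
[ 0.13 -0.26 -0.19]
```

View pics/w4.png

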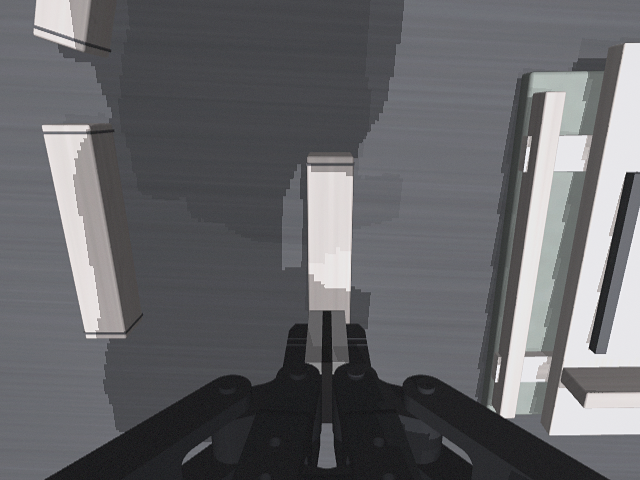

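```bash
python3 -c "
from wb import *
p=bot.grab_frame('wrist'); s=bot.observe()
print('tcp px',proj(p,s['position']), 'cam',-np.array(p['R']).T@p['t'])
for dx in(-.06,0,.06): print(proj(p,[.6187+dx,-.103+dx*.045,.024]))
p=bot.grab_frame('top'); bars(p); cv2.imwrite('pics/t5.png',cv2.resize(p['pixels'][150:300,300:480],None,fx=4,fy=4))
p=bot.grab_frame('side'); cv2.imwrite('pics/s5.png',cv2.resize(p['pixels'][150:300,240:440],None,fx=4,fy=4))
"
```

```text
tcp px [328.42109731 295.72384316] cam [ 0.53837773 -0.10844216  0.23567108]
[330.49644984 154.06687845]
[330.00371224 266.04917904]
[329.58723457 360.70022134]
centre 458.3 -329.9 size 114.8 x 22.2 ang -6.8 px [455. 267.]
centre 619.0 -325.6 size 114.0 x 22.4 ang 3.6 px [451. 209.]
```

View pics/s5.png

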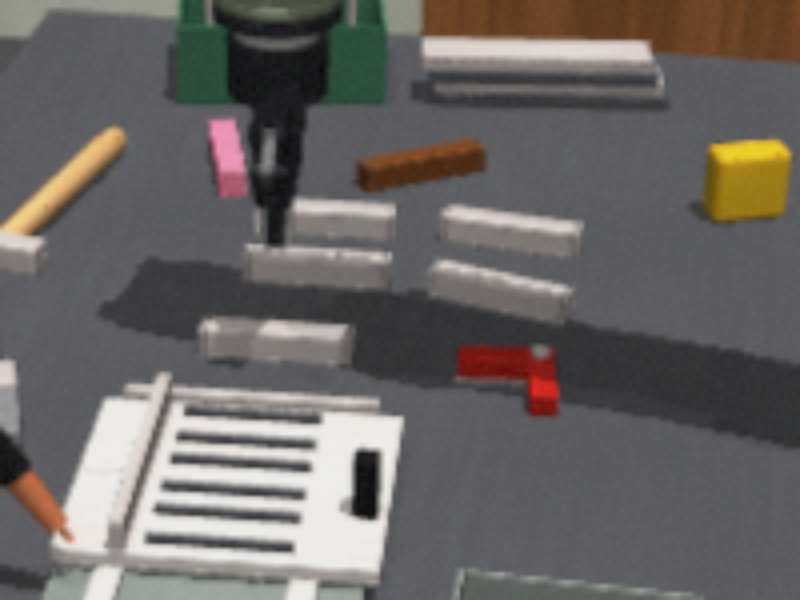

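View pics/t5.png

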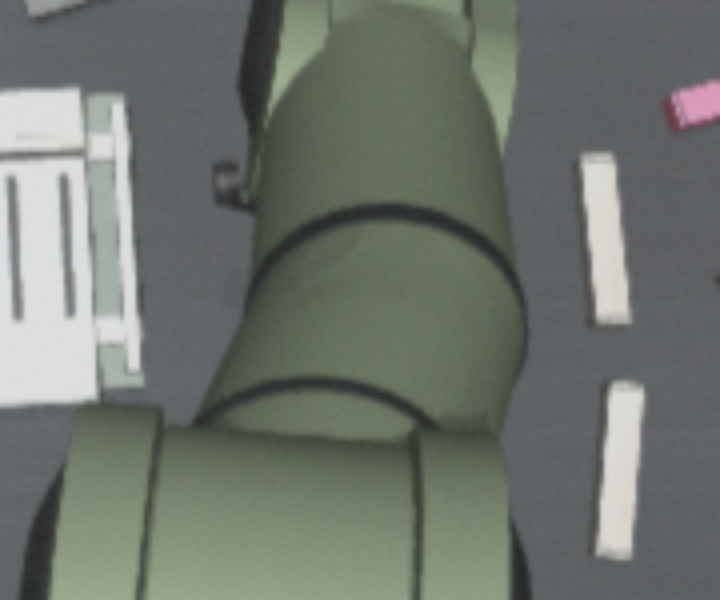

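```bash
python3 -c "
from wb import *
p=bot.grab_frame('side'); s=bot.observe(); print('tcp in side crop',(proj(p,s['position'])-[240,150])*4)
for dz in (0.01,.02,.03): print(dz,(proj(p,s['position']+[0,0,dz])-[240,150])*4)
q=bot.grab_frame('wrist')
for dz in (0,.01,.02,.03): print(dz,proj(q,s['position']+[-.011,0,dz]),proj(q,s['position']+[.011,0,dz]))
cv2.imwrite('pics/s6.png',cv2.resize(p['pixels'][150:230,280:340],None,fx=8,fy=8))
"
```

```text
tcp in side crop [276.30808705 285.07388953]
0.01 [276.31773847 273.56768041]
0.02 [276.32744217 261.99913904]
0.03 [276.33719859 250.36775755]
0 [329.57624902 273.53186058] [327.2971743  316.94581021]
0.01 [329.71680065 282.19455   ] [327.31552338 327.51007201]
0.02 [329.87318018 291.83276781] [327.33585694 339.21686718]
0.03 [330.04822075 302.62113131] [327.3585153  352.26214034]
```

View pics/s6.png

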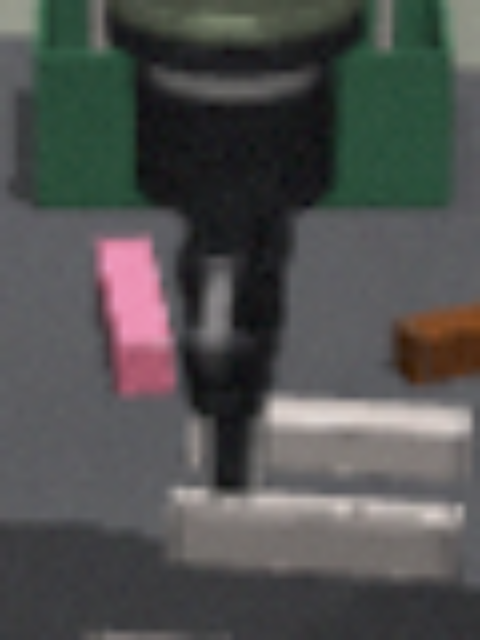

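The side and wrist views both show the real fingertips about 35 mm above the reported TCP: the tip is at s6 crop (232,490), while the TCP projects ~35 mm lower. The jaws therefore closed over the bar without touching it. I'll reopen and go lower in steps, watching the force.

```bash
python3 -m handwheel '[[0,0,0,0,0,0],[0,0,0,0,0,0],[0,0,0.7,0,0,0],[0,0,0.7,0,0,0],[0,0,0.7,0,0,0],[0,0,0.6,0,0,0],[0,0,0,0,0,0]]' -0.2 60
python3 -c "
from wb import *
wl('w6')
p=bot.grab_frame('side');cv2.imwrite('pics/s7.png',cv2.resize(p['pixels'][150:230,280:340],None,fx=7,fy=7))"
```

```text
clock: 8.35
position: [0.6184, -0.1039, -0.0074]
tool_rot: [3.141, -0.002, -3.094]
force: [0.2, -0.5, 1.4]
grip_width: 0.0515
clock 8.4
position [ 0.619  -0.104  -0.0065]
tool_rot [ 3.1416e+00 -9.0000e-04 -3.0941e+00]
force [ 0.5833 -0.3616  0.3245]
grip_width 0.0509
```

View pics/w6.png

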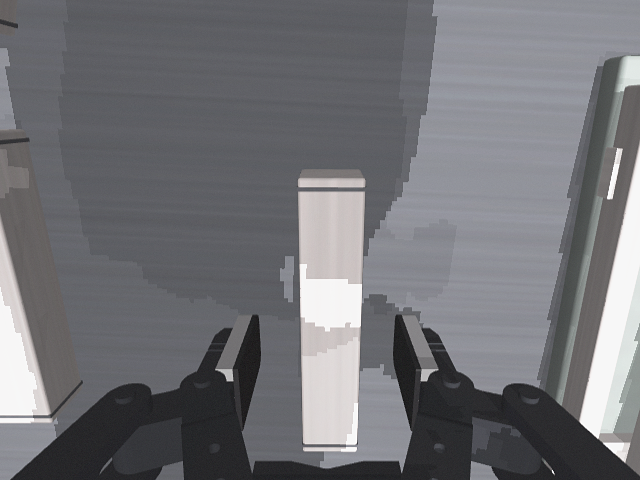

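View pics/s7.png

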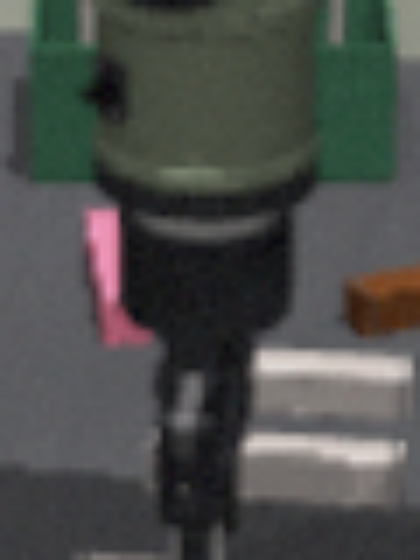

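```bash
python3 -m handwheel '[[0,0,0.5,0,0,0],[0,0,0.5,0,0,0],[0,0,0,0,0,0]]'
python3 -m handwheel '[[0,0,0,0,0,0],[0,0,0,0,0,0],[0,0,0,0,0,0],[0,0,0,0,0,0]]' 1 60
python3 -c "
from wb import *
wl('w7')"
```

```text
clock: 8.82
position: [0.6184, -0.1038, -0.0322]
tool_rot: [3.141, -0.002, -3.094]
force: [0.3, 1.0, 0.6]
grip_width: 0.0513
clock: 9.32
position: [0.6196, -0.104, -0.0304]
tool_rot: [-3.141, 0.001, -3.094]
force: [-0.5, 0.7, 5.8]
grip_width: 0.0229
clock 9.375
position [ 0.6196 -0.1041 -0.0304]
tool_rot [-3.1414e+00  7.0000e-04 -3.0942e+00]
force [-2.1524 -0.9359  7.2047]
grip_width 0.0227
```

View pics/w7.png

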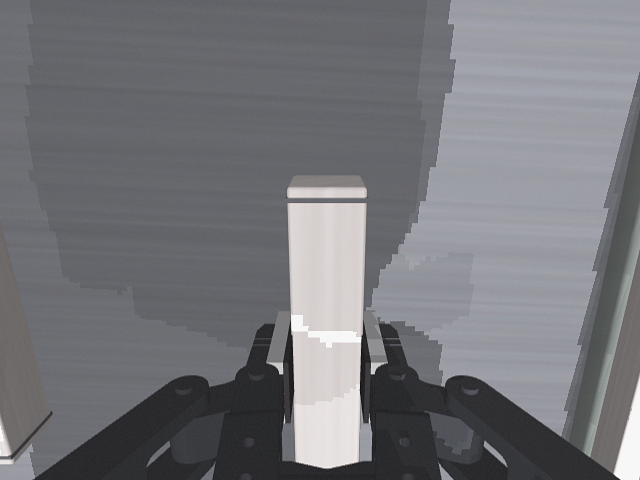

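```bash
python3 -m handwheel '[[0,0,-0.8,0,0,0],[0,0,-1,0,0,0],[0,0,-1,0,0,0],[0,0,-0.4,0,0,0],[0,0,0,0,0,0],[0,0,0,0,0,0],[0,0,0,0,0,0]]'
cat > weigh.py <<'E'
from h import *
F=[]
for i in range(6):
    F.append(bot.observe()['force']); bot.grab_frame('wrist')
print("force",np.round(np.mean(F,0),2),"sd",np.round(np.std(F,0),2)); st()
E
python3 weigh.py; python3 go.py 0.540 0.062 0.10 183.5;python3 go.py 0.38 0.365 0.08 180
```

```text
clock: 10.25
position: [0.6188, -0.1039, 0.0483]
tool_rot: [3.141, -0.001, -3.094]
force: [-0.1, 0.0, -1.9]
grip_width: 0.0229
force [ 0.2   0.04 -2.03] sd [0.35 0.57 0.37]
clock 10.55
position [ 0.6192 -0.1039  0.0489]
tool_rot [ 3.1416e+00 -2.0000e-04 -3.0940e+00]
force [ 0.6669  0.7944 -0.6023]
grip_width 0.0229
units after turn [ 2.76  6.82 -2.04] before [ 2.85  6.78 -2.04] turn [ 0.     -0.     -0.0022] clock 10.55
units after turn [ 9.57 18.76 -1.24] before [ 8.67 19.19 -1.24] turn [ 0.     -0.      0.0076] clock 10.55
```

Weight is 2.0 N, so this bar is hollow and goes in the tray. Measuring the tray.

Run:
```python
from wb import *
import pickle
q=pickle.load(open("w1.pkl","rb"))
for uv in[(408,122),(627,122),(406,123)]: print("w1",at(q,uv,.035))
p=bot.grab_frame("top")
for uv in[(179,271),(253,272),(251,332),(175.5,331)]: print("top",at(p,uv,.035))
cv2.imwrite("pics/t8.png",cv2.resize(p["pixels"][250:350,150:280],None,fx=6,fy=6,interpolation=cv2.INTER_CUBIC))
```

```text
w1 [0.43944634 0.2182152  0.035     ]
w1 [0.44016451 0.41470563 0.035     ]
w1 [0.4402994  0.21646862 0.035     ]
top [0.44088546 0.41392952 0.035     ]
top [0.43954586 0.21576074 0.035     ]
top [0.28157964 0.21660297 0.035     ]
top [0.28300599 0.41493113 0.035     ]
```

View pics/t8.png

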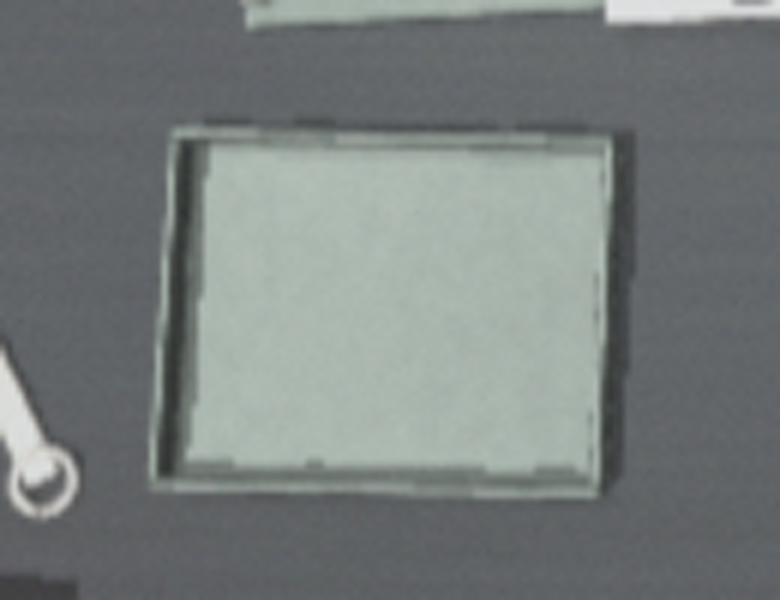

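```bash
python3 -m handwheel '[[0,0,-0.6,0,0,0.0076],[0.54,0.98,-0.6,0,0,0],[0.54,0.98,0,0,0,0],[0.54,0.98,0,0,0,0],[0.54,0.98,0,0,0,0],[0.54,0.98,0,0,0,0],[0.54,0.98,0,0,0,0],[0.54,0.98,0,0,0,0]]'
python3 -m handwheel '[[0.54,0.98,0,0,0,0],[0.54,0.98,0,0,0,0],[0.54,0.98,0,0,0,0],[0.54,0.98,0,0,0,0],[0.54,0.98,0,0,0,0],[0.54,0.98,0,0,0,0],[0.54,0.98,0,0,0,0],[0.54,0.98,0,0,0,0]]'
python3 -m handwheel '[[0.54,0.98,0,0,0,0],[0.54,0.98,0,0,0,0],[0.54,0.98,0,0,0,0],[0.54,0.98,0,0,0,0],[0,0,0,0,0,0]]'
python3 go.py 0.361 0.362 -0.024 180
python3 -c "
from wb import *
wl('w9')"
```

```text
clock: 11.6
position: [0.5244, 0.0684, 0.0792]
tool_rot: [3.142, 0.0, 3.141]
force: [0.4, -0.1, -2.5]
grip_width: 0.0228
clock: 12.6
position: [0.4165, 0.2645, 0.0792]
tool_rot: [3.141, 0.0, 3.141]
force: [0.4, 0.4, -1.8]
grip_width: 0.023
clock: 13.22
position: [0.3617, 0.3635, 0.0791]
tool_rot: [3.141, -0.0, -3.139]
force: [0.1, 0.4, -2.3]
grip_width: 0.0229
units after turn [ 0.03 -0.06  4.12] before [ 0.03 -0.06  4.12] turn [ 0.0001 -0.      0.0004] clock 13.225
clock 13.275
position [0.3625 0.3622 0.0791]
tool_rot [ 3.1415e+00  1.0000e-04 -3.1403e+00]
force [ 0.2557 -0.2983 -2.1626]
grip_width 0.0229
```

View pics/w9.png

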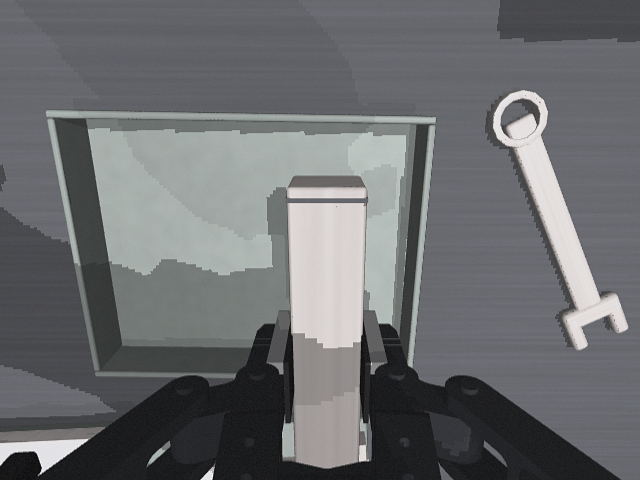

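```bash
python3 -m handwheel '[[0,0,0.9,0,0,0],[0,0,0.9,0,0,0],[0,0,0.9,0,0,0],[0,0,0.9,0,0,0],[0,0,0.4,0,0,0],[0,0,0,0,0,0]]'
python3 -m handwheel '[[0,0,0,0,0,0],[0,0,0,0,0,0],[0,0,0,0,0,0]]' 0.06
python3 -m handwheel '[[0,0,-0.8,0,0,0],[0,0,-1,0,0,0],[0,0,-1,0,0,0],[0,0,-1,0,0,0],[0,0,-0.4,0,0,0],[0,0,0,0,0,0]]'
python3 -c "
from wb import *
wl('w10')
p=bot.grab_frame('top'); bars(p)"
```

```text
clock: 14.02
position: [0.3631, 0.361, -0.021]
tool_rot: [-3.141, -0.0, 3.141]
force: [0.4, -1.1, -1.0]
grip_width: 0.0225
clock: 14.4
position: [0.3631, 0.3618, -0.0204]
tool_rot: [3.141, 0.001, 3.141]
force: [0.4, 0.2, 0.3]
grip_width: 0.0401
clock: 15.15
position: [0.363, 0.3619, 0.0843]
tool_rot: [3.141, 0.001, 3.142]
force: [0.3, 0.1, -0.5]
grip_width: 0.0403
clock 15.2
position [0.3627 0.3616 0.0837]
tool_rot [-3.1416e+00 -1.0000e-04  3.1416e+00]
force [-0.3835 -0.3174 -0.0871]
grip_width 0.0399
centre 455.1 -217.5 size 117.4 x 22.4 ang -15.2 px [413. 268.]
centre 457.1 -329.9 size 117.9 x 22.7 ang -6.6 px [455. 267.]
centre 608.5 -233.2 size 116.6 x 22.6 ang 2.8 px [418. 212.]
centre 617.7 -325.7 size 117.1 x 22.4 ang 3.6 px [451. 209.]
```

View pics/w10.png

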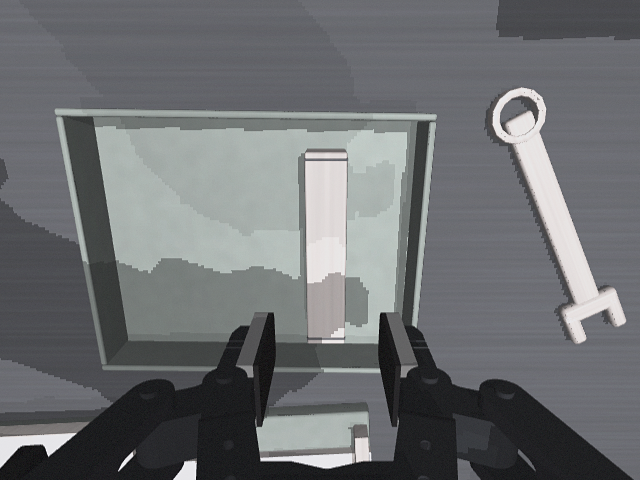

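Bar 1 lies flat in the tray (wrist columns 305–347, clear of the walls). Next is the bar at (609,-233.5).

```bash
python3 go.py 0.609 -0.2335 -0.031 182.8
```

```text
units after turn [ -8.68 -24.25   4.58] before [ -9.86 -23.79   4.59] turn [-0.0001 -0.0001 -0.0078] clock 15.25
```

```bash
python3 -m handwheel '[[-0.36,-0.9,0,0,0,-0.0078],[-0.36,-1,0,0,0,0],[-0.36,-1,0,0,0,0],[-0.36,-1,0,0,0,0],[-0.36,-1,0,0,0,0],[-0.36,-1,0,0,0,0],[-0.36,-1,0,0,0,0],[-0.36,-1,0,0,0,0]]' -0.1
python3 -m handwheel '[[-0.36,-1,0,0,0,0],[-0.36,-1,0,0,0,0],[-0.36,-1,0,0,0,0],[-0.36,-1,0,0,0,0],[-0.36,-1,0,0,0,0],[-0.36,-1,0,0,0,0],[-0.36,-1,0,0,0,0],[-0.36,-1,0,0,0,0]]'
python3 -m handwheel '[[-0.36,-1,0,0,0,0],[-0.36,-1,0,0,0,0],[-0.36,-1,0,0,0,0],[-0.36,-1,0,0,0,0],[-0.36,-1,0,0,0,0],[-0.36,-1,0,0,0,0],[-0.36,-1,0.2,0,0,0],[-0.1,-1,0.6,0,0,0]]'
python3 -m handwheel '[[0,-0.2,0.4,0,0,0],[0,0,0,0,0,0]]'
python3 go.py 0.609 -0.2335 -0.031 182.8
python3 -c "
from wb import *
p=wl('w11'); bars(p,(200,80,440,320),thr=140)"
```

```text
clock: 16.25
position: [0.4431, 0.1663, 0.0832]
tool_rot: [-3.141, -0.001, -3.093]
force: [0.6, 0.7, 0.3]
grip_width: 0.0469
clock: 17.25
position: [0.5248, -0.0297, 0.0831]
tool_rot: [-3.142, -0.001, -3.093]
force: [0.8, 0.6, -0.4]
grip_width: 0.0469
clock: 18.25
position: [0.6005, -0.2261, 0.063]
tool_rot: [3.141, -0.0, -3.093]
force: [0.1, 0.1, -0.1]
grip_width: 0.047
clock: 18.5
position: [0.5995, -0.2299, 0.0526]
tool_rot: [3.141, -0.002, -3.093]
force: [0.9, 0.1, -0.7]
grip_width: 0.0466
units after turn [-0.37 -0.16  3.35] before [-0.38 -0.17  3.34] turn [ 0.0002 -0.0004 -0.0001] clock 18.5
clock 18.55
position [ 0.6    -0.2295  0.0535]
tool_rot [ 3.1407e+00 -1.1000e-03 -3.0924e+00]
force [ 0.1541 -0.2659  0.523 ]
grip_width 0.0471
centre 589.6 -208.2 size 77.5 x 72.2 ang -87.3 px [365. 260.]
centre 551.9 -237.2 size 22.6 x 2.9 ang -87.3 px [318. 182.]
centre 512.6 -234.2 size 23.4 x 3.0 ang 74.7 px [328.  97.]
centre 509.1 -232.1 size 24.6 x 8.2 ang -87.3 px [335.  86.]
```

View pics/w11.png

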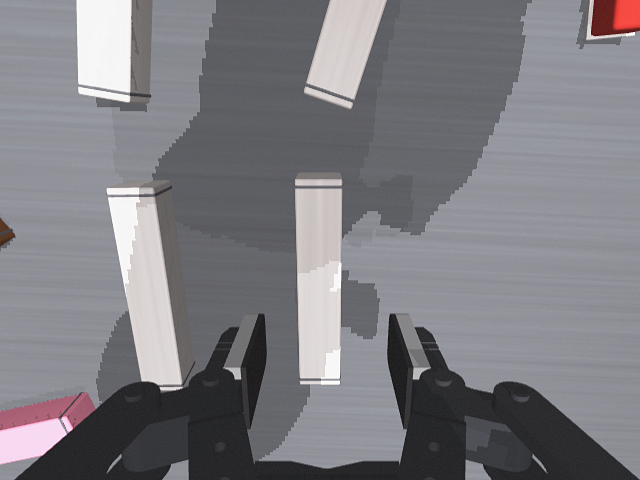

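```bash
python3 -m handwheel '[[-0.37,-0.17,0,0,0,0],[0,0,0.85,0,0,0],[0,0,0.85,0,0,0],[0,0,0.85,0,0,0],[0,0,0.8,0,0,0],[0,0,0,0,0,0]]'
python3 -m handwheel '[[0,0,0,0,0,0],[0,0,0,0,0,0],[0,0,0,0,0,0],[0,0,0,0,0,0]]' 1 60
python3 -m handwheel '[[0,0,-0.8,0,0,0],[0,0,-1,0,0,0],[0,0,-1,0,0,0],[0,0,-0.6,0,0,0],[0,0,0,0,0,0],[0,0,0,0,0,0],[0,0,0,0,0,0]]'
python3 weigh.py; python3 go.py 0.585 0.064 0.07 183.5;python3 go.py 0.361 0.268 -0.022 180
```

```text
clock: 19.3
position: [0.6087, -0.2339, -0.0317]
tool_rot: [3.141, -0.003, -3.093]
force: [0.4, -0.2, 0.5]
grip_width: 0.0474
clock: 19.8
position: [0.6103, -0.2345, -0.0288]
tool_rot: [-3.141, 0.001, -3.093]
force: [-1.0, 0.7, 6.8]
grip_width: 0.0225
clock: 20.68
position: [0.6093, -0.234, 0.0544]
tool_rot: [3.141, -0.001, -3.093]
force: [1.0, 0.1, -4.8]
grip_width: 0.0226
force [ 0.31  0.28 -4.82] sd [0.37 0.41 0.63]
clock 20.975
position [ 0.6098 -0.2342  0.0551]
tool_rot [ 3.1416e+00 -3.0000e-04 -3.0929e+00]
force [ 0.3155  0.1614 -5.0614]
grip_width 0.0225
units after turn [ 0.26 11.97 -0.59] before [ 0.41 11.96 -0.59] turn [ 0.    -0.    -0.002] clock 20.975
units after turn [ 9.95 20.09  3.09] before [ 8.96 20.55  3.09] turn [ 0.     -0.      0.0078] clock 20.975
```

4.8 N means solid. It goes into channel 3, the far one (est. 600.6,195.4), approached 25 mm short of home.

```bash
python3 go.py 0.5756 0.1939 0.07 183.5
python3 -m handwheel '[[0.03,0.5,-0.3,0,0,-0.002],[0.03,1,-0.3,0,0,0],[0.03,1,0,0,0,0],[0.03,1,0,0,0,0],[0.03,1,0,0,0,0],[0.03,1,0,0,0,0],[0.03,1,0,0,0,0],[0.03,1,0,0,0,0]]'
python3 -m handwheel '[[0.03,1,0,0,0,0],[0.03,1,0,0,0,0],[0.03,1,0,0,0,0],[0.03,1,0,0,0,0],[0.03,1,0,0,0,0],[0.03,1,0,0,0,0],[0.03,1,0,0,0,0],[0.03,1,0,0,0,0]]'
python3 -m handwheel '[[0.03,0.9,0,0,0,0],[0,0.6,0,0,0,0],[0,0,0,0,0,0]]'
python3 go.py 0.5756 0.1939 0.004 183.5
python3 -c "
from wb import *
p=wl('w12')"
```

```text
units after turn [ 0.32 17.18 -0.59] before [ 0.53 17.17 -0.59] turn [ 0.    -0.    -0.002] clock 20.975
clock: 21.98
position: [0.5924, -0.0457, 0.071]
tool_rot: [3.141, 0.001, -3.079]
force: [0.8, 0.5, -4.8]
grip_width: 0.0223
clock: 22.98
position: [0.5738, 0.1536, 0.071]
tool_rot: [3.141, 0.0, -3.079]
force: [0.3, -0.4, -5.6]
grip_width: 0.023
clock: 23.35
position: [0.571, 0.1904, 0.0704]
tool_rot: [3.141, 0.0, -3.079]
force: [0.4, -0.4, -4.9]
grip_width: 0.0229
units after turn [-0.19  0.13  2.66] before [-0.19  0.13  2.66] turn [0.0001 0.     0.0003] clock 23.35
clock 23.4
position [0.5712 0.1891 0.0703]
tool_rot [-3.1412e+00 -1.0000e-04 -3.0799e+00]
force [ 0.1604 -0.0077 -4.8284]
grip_width 0.0229
```

View pics/w12.png

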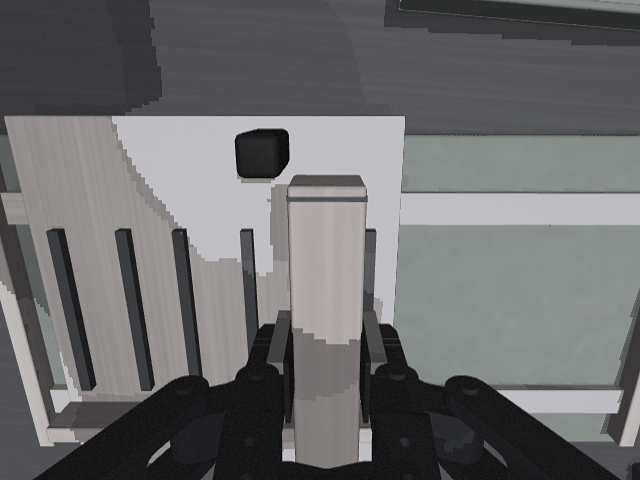

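```bash
python3 -c "
from wb import *
p=bot.grab_frame('wrist'); g=cv2.cvtColor(p['pixels'],cv2.COLOR_BGR2GRAY)
for r in (236,244,252,260): print(r,[int(c) for c in g[r,236:265]],[int(c) for c in g[r,360:385]])
for uv in ((242.5,231),(254,231),(365,231),(375.5,231)): print(at(p,uv,.036))
s=bot.observe()['position']; print(proj(p,[.5756,.1939,.036]))
cv2.imwrite('pics/w13.png',cv2.resize(p['pixels'][100:330,30:430],None,fx=2,fy=2,interpolation=cv2.INTER_CUBIC))
"
```

```text
236 [193, 190, 190, 190, 193, 196, 137, 75, 81, 82, 83, 84, 82, 81, 82, 82, 85, 88, 27, 25, 205, 194, 191, 190, 190, 192, 192, 190, 191] [174, 176, 170, 157, 145, 104, 48, 51, 88, 81, 84, 84, 82, 83, 83, 82, 81, 81, 106, 200, 193, 192, 190, 191, 191]
244 [192, 194, 191, 191, 191, 193, 198, 86, 81, 82, 81, 85, 81, 83, 82, 84, 81, 86, 56, 28, 112, 200, 191, 191, 192, 190, 192, 193, 191] [172, 175, 166, 153, 130, 120, 27, 72, 83, 80, 83, 82, 83, 84, 85, 81, 81, 79, 137, 196, 192, 191, 189, 190, 192]
252 [193, 190, 192, 192, 193, 194, 200, 116, 76, 83, 83, 83, 84, 81, 80, 84, 85, 84, 83, 28, 37, 205, 194, 189, 191, 191, 190, 192, 191] [174, 179, 164, 151, 105, 137, 17, 92, 90, 89, 89, 88, 88, 90, 82, 81, 81, 75, 169, 195, 191, 190, 192, 192, 192]
260 [150, 147, 147, 144, 195, 193, 197, 152, 96, 87, 87, 91, 90, 86, 89, 83, 84, 84, 83, 52, 24, 123, 197, 193, 193, 190, 191, 189, 194] [174, 173, 161, 154, 102, 88, 39, 95, 92, 90, 92, 90, 90, 93, 91, 89, 86, 112, 201, 193, 193, 191, 190, 191, 191]
[0.55275843 0.14284115 0.036     ]
[0.55239001 0.14886895 0.036     ]
[0.54883539 0.20702576 0.036     ]
[0.54849929 0.21252478 0.036     ]
[336.56104868 276.7808865 ]
```

View pics/w13.png

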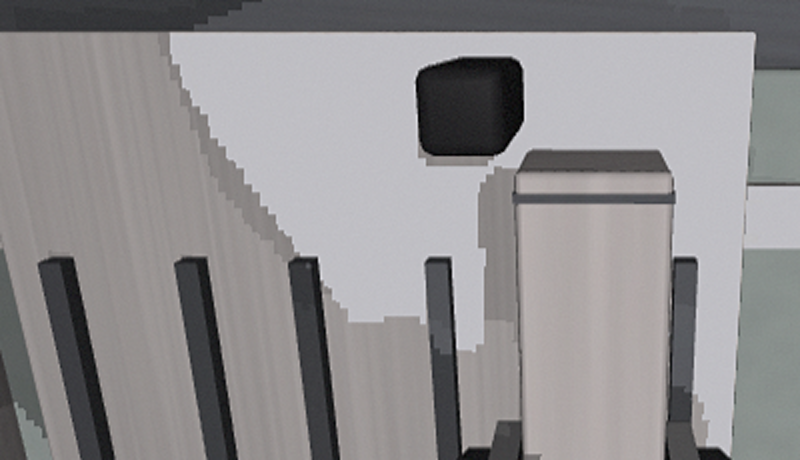

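```bash
python3 -m handwheel '[[-0.18,0.15,0,0,0,0],[0,0,0.8,0,0,0],[0,0,0.8,0,0,0],[0,0,0.6,0,0,0],[0,0,0.4,0,0,0],[0,0,0,0,0,0]]'
python3 go.py 0.6006 0.1954 0.002 183.5
python3 -c "
from wb import *
p=wl('w14')"
```

```text
clock: 24.2
position: [0.5755, 0.1931, 0.0049]
tool_rot: [-3.141, -0.0, -3.08]
force: [-0.0, -0.5, -4.8]
grip_width: 0.0223
units after turn [-1.01  0.03  0.12] before [-1.01  0.03  0.11] turn [-0.     -0.0001  0.    ] clock 24.2
clock 24.25
position [0.5756 0.1931 0.0052]
tool_rot [-3.1415 -0.     -3.0804]
force [ 0.1303  1.1367 -4.2513]
grip_width 0.0227
```

View pics/w14.png

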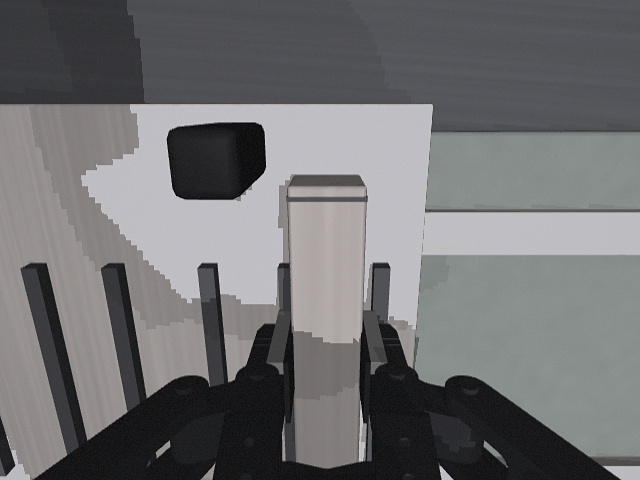

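```bash
python3 -m handwheel '[[0,0.05,0.08,0,0,0],[-0.4,0,0,0,0,0],[-0.3,0,0,0,0,0],[-0.15,0,0,0,0,0],[0,0,0,0,0,0]]'
python3 -m handwheel '[[-0.06,0,0,0,0,0],[-0.06,0,0,0,0,0],[0,0,0,0,0,0]]'
python3 weigh.py
```

```text
clock: 24.88
position: [0.5965, 0.1961, 0.004]
tool_rot: [3.141, -0.0, -3.08]
force: [-4.8, -0.9, 8.2]
grip_width: 0.0226
clock: 25.25
position: [0.599, 0.1963, 0.004]
tool_rot: [3.141, -0.001, -3.08]
force: [-8.4, 0.2, 9.7]
grip_width: 0.0223
force [-7.84 -0.23  9.53] sd [0.74 0.46 0.58]
clock 25.55
position [0.5991 0.1963 0.004 ]
tool_rot [ 3.1413e+00 -8.0000e-04 -3.0800e+00]
force [-7.6387 -0.4464  9.061 ]
grip_width 0.0231
```

```bash
python3 -m handwheel '[[0,0,-0.06,0,0,0],[0,0,0,0,0,0],[-0.06,0,0,0,0,0],[0,0,0,0,0,0]]'
python3 weigh.py
python3 -m handwheel '[[-0.06,0,0,0,0,0],[-0.06,0,0,0,0,0],[0,0,0,0,0,0],[0,0,0,0,0,0]]'
python3 weigh.py
python3 -c "
from wb import *
p=wl('w15')
p=bot.grab_frame('side'); cv2.imwrite('pics/s15.png',cv2.resize(p['pixels'][220:340,230:350],None,fx=5,fy=5,interpolation=cv2.INTER_CUBIC))"
```

```text
clock: 26.05
position: [0.6013, 0.196, 0.0047]
tool_rot: [-3.142, 0.0, -3.08]
force: [-0.5, 0.9, -5.2]
grip_width: 0.0225
force [ 0.01 -0.34 -4.73] sd [0.41 0.6  0.37]
clock 26.35
position [0.6011 0.196  0.0048]
tool_rot [-3.1416 -0.     -3.0802]
force [ 0.3413  0.6279 -5.0217]
grip_width 0.0225
clock: 26.85
position: [0.6018, 0.1961, 0.0044]
tool_rot: [-3.141, -0.005, -3.08]
force: [-13.4, -0.1, 1.2]
grip_width: 0.0227
force [-13.43  -0.81   1.65] sd [0.24 0.48 0.29]
clock 27.15
position [0.6018 0.1961 0.0043]
tool_rot [-3.141  -0.0046 -3.0799]
force [-13.5213  -1.5675   0.1964]
grip_width 0.0229
clock 27.2
position [0.6018 0.196  0.0044]
tool_rot [-3.141  -0.0046 -3.0799]
force [-14.5494  -1.0957   0.8259]
grip_width 0.023
```

View pics/s15.png

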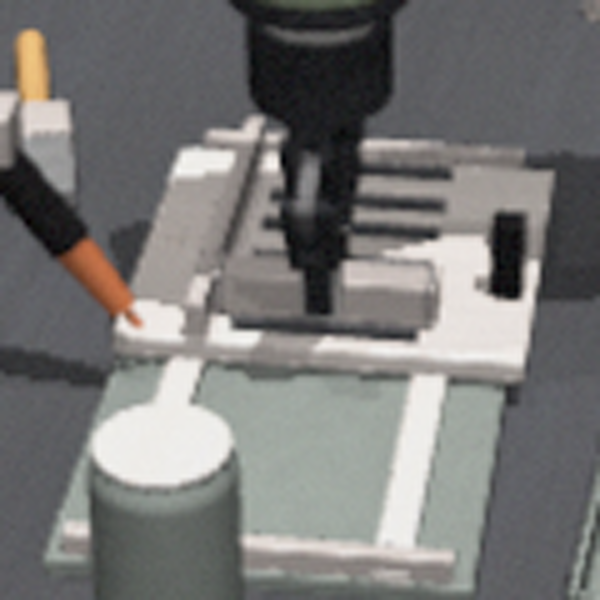

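The bar rests against the stop plate (13.4 N reaction, no further advance). I'll release and check.

```bash
python3 -m handwheel '[[0,0,0,0,0,0],[0,0,0,0,0,0],[0,0,0,0,0,0]]' 0.06
python3 -m handwheel '[[0,0,-0.8,0,0,0],[0,0,-1,0,0,0],[0,0,-1,0,0,0],[0,0,0,0,0,0]]'
python3 -c "
from wb import *
p=wl('w16')
import pickle
pickle.dump({k:p[k] for k in('pixels','vertical_fov','cx','cy','R','t')},open('w16.pkl','wb'))
p=bot.grab_frame('top'); bars(p)"
python3 go.py 0.6185 -0.326 0.05 183.6
```

```text
clock: 27.62
position: [0.6045, 0.1962, 0.0051]
tool_rot: [3.141, 0.001, -3.08]
force: [-0.6, 0.3, -0.3]
grip_width: 0.0401
clock: 28.12
position: [0.6056, 0.1966, 0.0781]
tool_rot: [3.14, 0.004, -3.081]
force: [-0.3, -0.1, -0.9]
grip_width: 0.0403
clock 28.175
position [0.6049 0.1965 0.0767]
tool_rot [ 3.1407e+00  2.4000e-03 -3.0803e+00]
force [0.2333 0.7084 0.0077]
grip_width 0.0399
centre 457.1 -330.0 size 117.9 x 22.9 ang -6.4 px [455. 267.]
centre 455.2 -217.4 size 117.6 x 22.4 ang -15.4 px [413. 268.]
centre 617.7 -325.6 size 117.0 x 22.8 ang 3.5 px [451. 209.]
units after turn [  0.74 -20.89   1.03] before [  0.72 -20.89   1.02] turn [ 0.0001  0.0002 -0.0002] clock 28.225
```

View pics/w16.png

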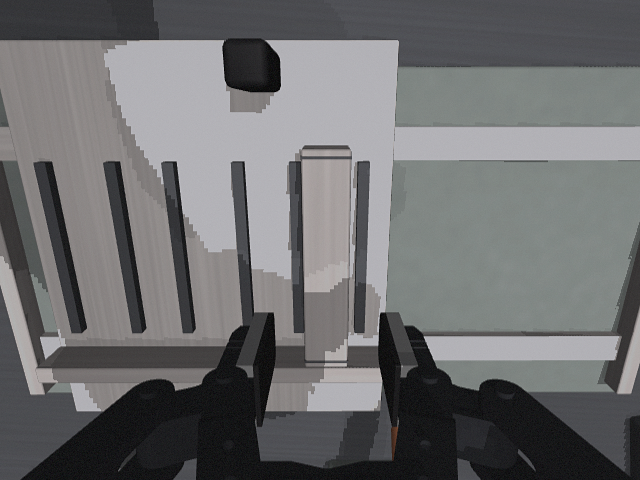

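```bash
python3 -m handwheel '[[0.03,-1,0,0,0,0],[0.03,-1,0,0,0,0],[0.03,-1,0,0,0,0],[0.03,-1,0,0,0,0],[0.03,-1,0,0,0,0],[0.03,-1,0,0,0,0],[0.03,-1,0,0,0,0],[0.03,-1,0,0,0,0]]' -0.1
python3 -m handwheel '[[0.04,-1,0,0,0,0],[0.04,-1,0,0,0,0],[0.04,-1,0,0,0,0],[0.04,-1,0,0,0,0],[0.04,-1,0,0,0,0],[0.04,-1,0,0,0,0],[0.04,-1,0,0,0,0],[0.04,-1,0,0,0,0]]'
python3 -m handwheel '[[0.04,-1,0,0,0,0],[0.04,-1,0,0,0,0],[0.04,-1,0,0,0,0],[0.04,-1,0,0,0,0],[0.04,-0.9,0,0,0,0],[0,0,1,0,0,0],[0,0,0,0,0,0]]'
python3 go.py 0.6185 -0.326 -0.031 183.6
python3 -c "
from wb import *
p=wl('w17')"
```

```text
clock: 29.22
position: [0.61, -0.0046, 0.0745]
tool_rot: [-3.142, -0.001, -3.08]
force: [0.3, 0.2, -0.2]
grip_width: 0.0473
clock: 30.22
position: [0.6143, -0.2046, 0.0744]
tool_rot: [3.141, -0.001, -3.08]
force: [0.4, -0.1, 0.2]
grip_width: 0.047
clock: 31.1
position: [0.6161, -0.3264, 0.0482]
tool_rot: [3.14, -0.003, -3.08]
force: [0.3, 0.1, 0.5]
grip_width: 0.0469
units after turn [-0.1   0.01  3.17] before [-0.1   0.01  3.17] turn [ 0.0002 -0.0004 -0.0003] clock 31.1
clock 31.15
position [ 0.6168 -0.3264  0.0494]
tool_rot [ 3.1408e+00 -1.2000e-03 -3.0801e+00]
force [ 0.8099 -0.7127 -0.052 ]
grip_width 0.047
```

View pics/w17.png

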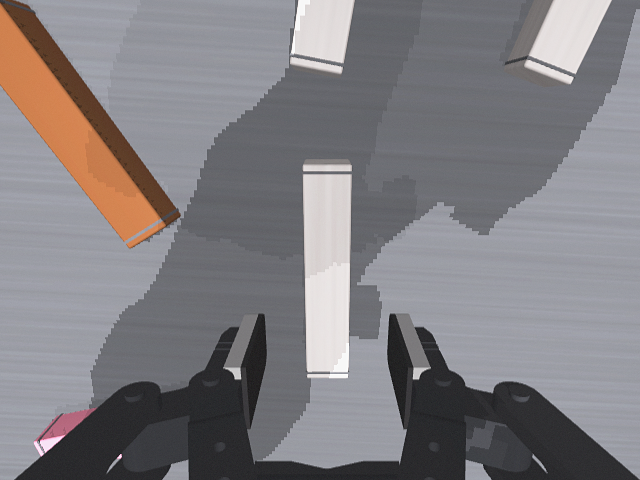

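```bash
python3 -m handwheel '[[-0.1,0,0.85,0,0,0],[0,0,0.85,0,0,0],[0,0,0.85,0,0,0],[0,0,0.6,0,0,0],[0,0,0,0,0,0]]'
python3 -m handwheel '[[0,0,0,0,0,0],[0,0,0,0,0,0],[0,0,0,0,0,0],[0,0,0,0,0,0]]' 1 60
python3 -m handwheel '[[0,0,-0.8,0,0,0],[0,0,-1,0,0,0],[0,0,-1,0,0,0],[0,0,-1,0,0,0],[0,0,-0.4,0,0,0],[0,0,0,0,0,0],[0,0,0,0,0,0],[0,0,0,0,0,0]]'
python3 weigh.py; python3 go.py 0.579 0.129 0.07 183.5;python3 go.py 0.361 0.268 0.07 180
```

```text
clock: 31.78
position: [0.6189, -0.326, -0.0304]
tool_rot: [3.141, -0.002, -3.08]
force: [-0.3, -0.0, -0.4]
grip_width: 0.047
clock: 32.28
position: [0.6202, -0.3267, -0.0279]
tool_rot: [-3.141, 0.001, -3.08]
force: [-0.6, 0.3, 7.2]
grip_width: 0.0226
clock: 33.28
position: [0.6192, -0.3261, 0.0751]
tool_rot: [3.141, -0.001, -3.08]
force: [0.5, 0.7, -2.5]
grip_width: 0.0226
force [ 0.08  0.24 -2.09] sd [0.52 0.65 0.5 ]
clock 33.575
position [ 0.6196 -0.3263  0.0759]
tool_rot [ 3.1415e+00 -2.0000e-04 -3.0803e+00]
force [ 0.2719  0.6173 -1.1619]
grip_width 0.0226
units after turn [ 0.51 18.28  0.24] before [ 0.5  18.28  0.24] turn [ 0. -0.  0.] clock 33.575
units after turn [10.34 23.77  0.24] before [ 8.87 24.36  0.24] turn [ 0.     -0.      0.0098] clock 33.575
```

2.1 N, so hollow: second tray slot.

```bash
python3 -m handwheel '[[0.43,0.9,0,0,0,0.0098],[0.43,1,0,0,0,0],[0.43,1,0,0,0,0],[0.43,1,0,0,0,0],[0.43,1,0,0,0,0],[0.43,1,0,0,0,0],[0.43,1,0,0,0,0],[0.43,1,0,0,0,0]]'
python3 -m handwheel '[[0.43,1,0,0,0,0],[0.43,1,0,0,0,0],[0.43,1,0,0,0,0],[0.43,1,0,0,0,0],[0.43,1,0,0,0,0],[0.43,1,0,0,0,0],[0.43,1,0,0,0,0],[0.43,1,0,0,0,0]]'
python3 -m handwheel '[[0.43,1,0,0,0,0],[0.43,1,0,0,0,0],[0.43,1,0,0,0,0],[0.43,1,0,0,0,0],[0.43,1,0,0,0,0],[0.43,1,0,0,0,0],[0.43,0.9,0,0,0,0],[0.43,0.8,0,0,0,0]]'
python3 -m handwheel '[[0,0,0,0,0,0]]'
python3 go.py 0.361 0.268 -0.0225 180
python3 -c "
from wb import *
p=wl('w18')"
```

```text
clock: 34.58
position: [0.5321, -0.1287, 0.0763]
tool_rot: [-3.142, 0.0, 3.141]
force: [1.0, 0.3, -2.0]
grip_width: 0.0228
clock: 35.58
position: [0.4462, 0.0714, 0.0763]
tool_rot: [3.141, 0.001, 3.141]
force: [1.1, -0.2, -2.6]
grip_width: 0.0226
clock: 36.58
position: [0.3602, 0.2641, 0.0763]
tool_rot: [3.141, 0.0, -3.142]
force: [-0.0, 0.0, -2.0]
grip_width: 0.0229
clock: 36.7
position: [0.3599, 0.2645, 0.0762]
tool_rot: [3.141, 0.0, -3.139]
force: [0.1, 0.2, -2.0]
grip_width: 0.0229
units after turn [-0.04  0.14  3.95] before [-0.04  0.14  3.95] turn [0.0001 0.     0.0004] clock 36.7
clock 36.75
position [0.3604 0.2635 0.0762]
tool_rot [ 3.1414e+00  3.0000e-04 -3.1405e+00]
force [ 0.5297 -0.9882 -1.5948]
grip_width 0.0229
```

View pics/w18.png

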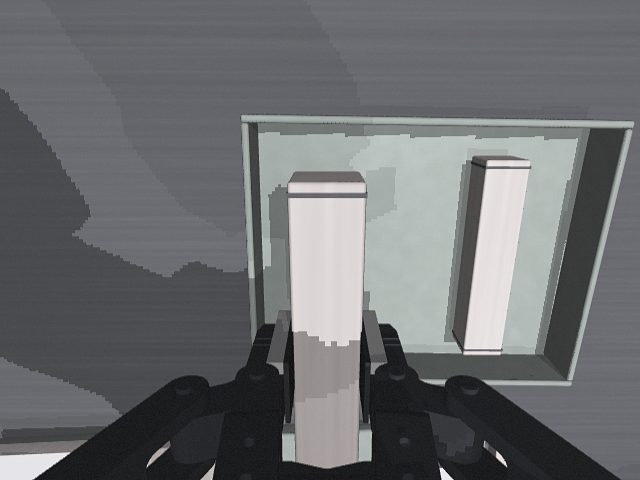

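```bash
python3 -m handwheel '[[0,0.2,0,0,0,0],[0,0,0.9,0,0,0],[0,0,0.9,0,0,0],[0,0,0.9,0,0,0],[0,0,0.8,0,0,0],[0,0,0.4,0,0,0],[0,0,0,0,0,0]]'
python3 -m handwheel '[[0,0,0,0,0,0],[0,0,0,0,0,0],[0,0,0,0,0,0]]' 0.1
python3 -m handwheel '[[0,0,-0.8,0,0,0],[0,0,-1,0,0,0],[0,0,-1,0,0,0],[0,0,-1,0,0,0],[0,0,-0.2,0,0,0],[0,0,0,0,0,0]]'
python3 -c "
from wb import *
wl('w19')
p=bot.grab_frame('top'); bars(p)"
python3 go.py 0.457 -0.330 0.05 173.5
python3 go.py 0.455 -0.2174 0.05 164.7
```

```text
clock: 37.62
position: [0.3605, 0.2677, -0.0216]
tool_rot: [-3.141, -0.0, 3.141]
force: [0.2, -0.9, -1.5]
grip_width: 0.0227
clock: 38.0
position: [0.3606, 0.2683, -0.021]
tool_rot: [3.141, 0.001, 3.141]
force: [0.3, 0.4, -0.5]
grip_width: 0.0383
clock: 38.75
position: [0.3604, 0.2682, 0.0785]
tool_rot: [3.141, 0.0, 3.142]
force: [0.0, 0.3, -0.2]
grip_width: 0.0385
clock 38.8
position [0.3602 0.268  0.0782]
tool_rot [-3.1413e+00 -3.0000e-04  3.1416e+00]
force [ 0.2591  0.3718 -0.2287]
grip_width 0.0384
centre 457.1 -330.0 size 117.9 x 22.9 ang -6.4 px [455. 267.]
centre 455.2 -217.4 size 117.6 x 22.4 ang -15.4 px [413. 268.]
units after turn [ -6.56 -23.32   1.12] before [ -3.88 -23.91   1.13] turn [-0.0001 -0.0001  0.018 ] clock 38.85
units after turn [ -8.78 -17.72   1.12] before [ -3.8  -19.41   1.13] turn [-0.0001 -0.0001  0.0425] clock 38.85
```

View pics/w19.png

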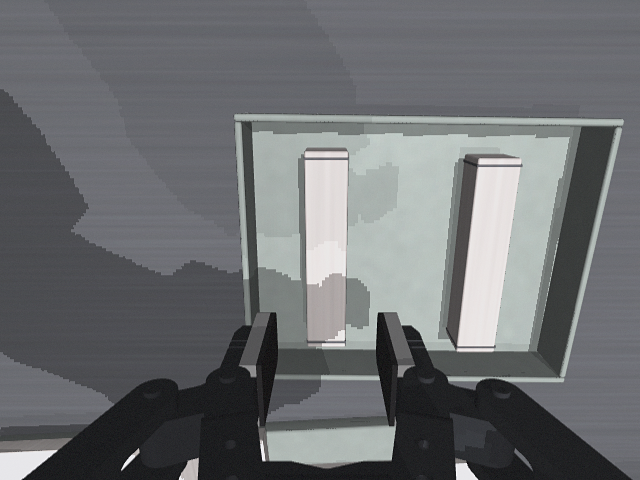

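Both hollow bars lie flat in the tray. The remaining two should be solid; I'll weigh them anyway. Next is the bar at (455,-217), angle -15.3°.

```bash
python3 -m handwheel '[[-0.2,-1,0,0,0,0],[-0.2,-1,0,0,0,0],[-0.2,-1,0,0,0,0],[-0.2,-1,0,0,0,0],[-0.2,-1,0,0,0,0],[-0.2,-1,0,0,0,0],[-0.2,-1,0,0,0,0],[-0.2,-1,0,0,0,0]]' -0.1
python3 -m handwheel '[[-0.2,-1,0,0,0,0],[-0.2,-1,0,0,0,0],[-0.2,-1,0,0,0,0],[-0.2,-1,0,0,0,0],[-0.2,-1,0,0,0,0],[-0.2,-1,0,0,0,0],[-0.2,-1,0,0,0,0],[-0.2,-1,0,0,0,0]]'
python3 -m handwheel '[[-0.2,-1,0,0,0,0],[-0.2,-1,0,0,0,0],[-0.2,-1,0,0,0,0],[0,-0.4,0,0,0,0],[0,0,0,0,0,0.0212],[0,0,1,0,0,0.0213],[0,0,0,0,0,0]]'
python3 go.py 0.455 -0.2174 -0.031 164.7
python3 -c "
from wb import *
p=wl('w20');cv2.circle
print(proj(p,[.455,-.2174,.024]))"
```

```text
clock: 39.85
position: [0.4001, 0.0671, 0.0779]
tool_rot: [-3.141, -0.001, 3.141]
force: [-0.6, -0.4, -0.1]
grip_width: 0.0469
clock: 40.85
position: [0.44, -0.1328, 0.0778]
tool_rot: [3.141, -0.001, 3.141]
force: [0.3, 0.2, 1.1]
grip_width: 0.0468
clock: 41.72
position: [0.4541, -0.2159, 0.0522]
tool_rot: [3.142, -0.004, 2.876]
force: [0.0, -0.5, -0.4]
grip_width: 0.047
units after turn [-0.05 -0.05  3.33] before [-0.06 -0.05  3.33] turn [ 0.     -0.0006  0.0002] clock 41.725
clock 41.775
position [ 0.4546 -0.2163  0.0531]
tool_rot [ 3.1416e+00 -2.2000e-03  2.8777e+00]
force [ 0.9659 -0.0142  1.1679]
grip_width 0.0471
[325.69052901 274.95139028]
```

View pics/w20.png

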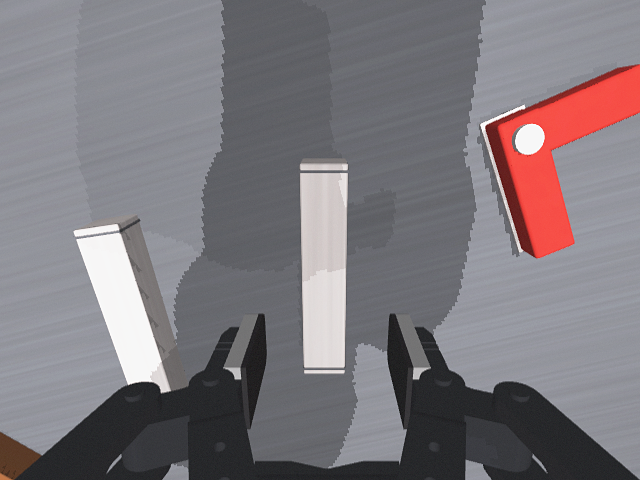

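```bash
python3 -m handwheel '[[-0.05,-0.05,0.85,0,0,0],[0,0,0.85,0,0,0],[0,0,0.85,0,0,0],[0,0,0.75,0,0,0],[0,0,0,0,0,0]]'
python3 -m handwheel '[[0,0,0,0,0,0],[0,0,0,0,0,0],[0,0,0,0,0,0],[0,0,0,0,0,0]]' 1 60
python3 -m handwheel '[[0,0,-0.8,0,0,0],[0,0,-1,0,0,0],[0,0,-1,0,0,0],[0,0,-1,0,0,0],[0,0,-0.4,0,0,0],[0,0,0,0,0,0],[0,0,0,0,0,0],[0,0,0,0,0,0]]'
python3 weigh.py; python3 go.py 0.579 0.129 0.07 183.5;python3 go.py 0.361 0.268 0.07 180
```

```text
clock: 42.4
position: [0.4558, -0.2181, -0.0291]
tool_rot: [3.141, -0.001, 2.877]
force: [0.3, 0.6, 0.4]
grip_width: 0.0471
clock: 42.9
position: [0.4567, -0.2186, -0.0277]
tool_rot: [3.142, 0.001, 2.875]
force: [-2.2, 0.7, 8.0]
grip_width: 0.0228
clock: 43.9
position: [0.4557, -0.2184, 0.0754]
tool_rot: [-3.142, -0.001, 2.874]
force: [-0.3, -0.1, -4.0]
grip_width: 0.0225
force [ 0.1  -0.22 -5.04] sd [0.35 0.41 0.75]
clock 44.2
position [ 0.4561 -0.2185  0.076 ]
tool_rot [ 3.1416e+00 -2.0000e-04  2.8742e+00]
force [ 0.5402  0.5266 -4.3071]
grip_width 0.0225
units after turn [-5.75 13.57  0.24] before [-1.07 14.7   0.24] turn [ 0.     -0.     -0.0523] clock 44.2
units after turn [ 3.81 19.46  0.24] before [ 8.81 17.76  0.24] turn [ 0.     -0.     -0.0425] clock 44.2
```

5.0 N means solid: channel 2.

```bash
python3 -m handwheel '[[0,0,0,0,0,-0.0262],[0,0,0,0,0,-0.0261],[-0.41,0.9,0,0,0,0],[-0.41,0.97,0,0,0,0],[-0.41,0.97,0,0,0,0],[-0.41,0.97,0,0,0,0],[-0.41,0.97,0,0,0,0],[-0.41,0.97,0,0,0,0]]'
python3 -m handwheel '[[-0.41,0.97,0,0,0,0],[-0.41,0.97,0,0,0,0],[-0.41,0.97,0,0,0,0],[-0.41,0.97,0,0,0,0],[-0.41,0.97,0,0,0,0],[-0.41,0.97,0,0,0,0],[-0.41,0.97,0,0,0,0],[-0.41,0.97,0,0,0,0]]'
python3 -m handwheel '[[0,0,0,0,0,0],[0,0,0,0,0,0]]'
python3 go.py 0.5792 0.129 0.007 183.5
python3 -c "
from wb import *
wl('w21')"
```

```text
clock: 45.2
position: [0.509, -0.0704, 0.0761]
tool_rot: [-3.142, -0.0, -3.08]
force: [0.9, -0.0, -4.6]
grip_width: 0.0224
clock: 46.2
position: [0.579, 0.1283, 0.076]
tool_rot: [-3.141, -0.0, -3.08]
force: [-0.0, -0.1, -5.5]
grip_width: 0.0226
clock: 46.45
position: [0.5786, 0.1271, 0.076]
tool_rot: [-3.141, -0.0, -3.08]
force: [-0.3, -0.3, -4.1]
grip_width: 0.0231
units after turn [-0.03  0.08  2.76] before [-0.03  0.08  2.76] turn [-0.0001 -0.0001  0.    ] clock 46.45
clock 46.5
position [0.5786 0.1267 0.0761]
tool_rot [-3.1411e+00 -3.0000e-04 -3.0810e+00]
force [ 0.0097  0.1892 -4.522 ]
grip_width 0.0225
```

View pics/w21.png

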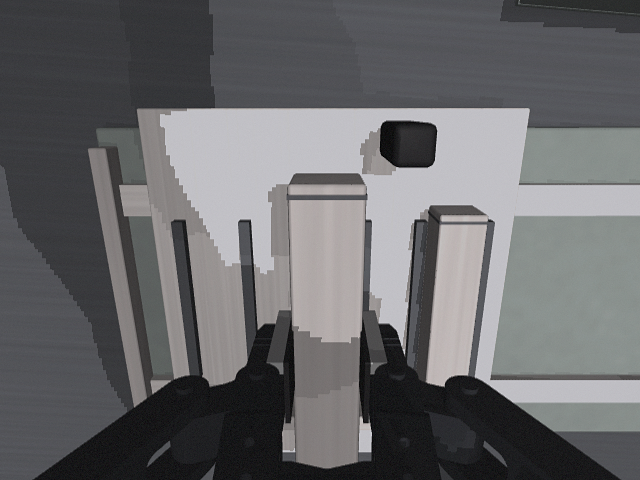

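```bash
python3 -m handwheel '[[-0.03,0.12,0.3,0,0,0],[0,0,0.8,0,0,0],[0,0,0.8,0,0,0],[0,0,0.6,0,0,0],[0,0,0.24,0,0,0],[0,0,0,0,0,0]]'
python3 go.py 0.6042 0.1305 0.006 183.5
python3 -c "
from wb import *
p=wl('w22')
cv2.imwrite('pics/w22.png',cv2.resize(p['pixels'][200:400,200:460],None,fx=3,fy=3,interpolation=cv2.INTER_CUBIC))"
```

```text
clock: 47.25
position: [0.5793, 0.1303, 0.0075]
tool_rot: [-3.141, -0.0, -3.08]
force: [0.0, 0.7, -4.7]
grip_width: 0.0228
units after turn [-0.99 -0.05  0.06] before [-0.99 -0.05  0.06] turn [-0. -0.  0.] clock 47.25
clock 47.3
position [0.5795 0.1304 0.0079]
tool_rot [-3.1416e+00  4.0000e-04 -3.0803e+00]
force [ 0.2189  0.1016 -5.7377]
grip_width 0.0229
```

View pics/w22.png

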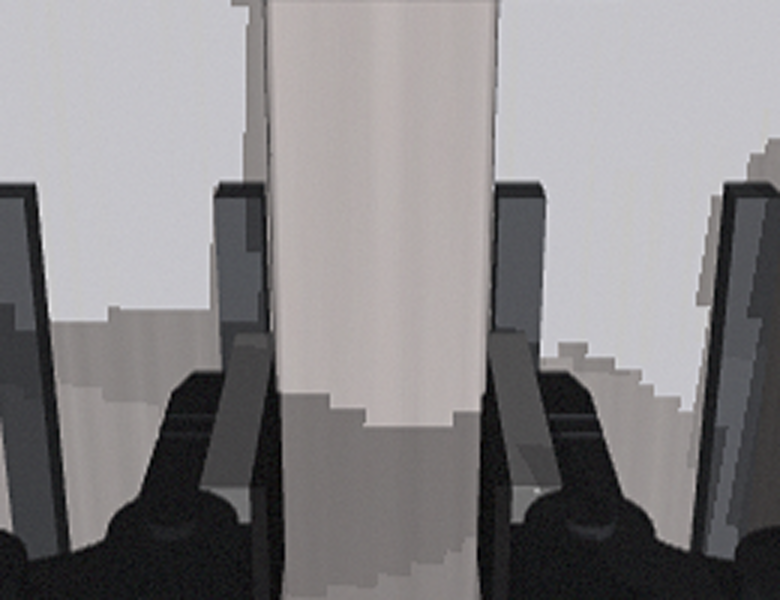

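Centred (ribs at crop 215–545, bar mid 381). Sliding home.

```bash
python3 -m handwheel '[[0,0,0.06,0,0,0],[-0.4,0,0,0,0,0],[-0.3,0,0,0,0,0],[-0.2,0,0,0,0,0],[0,0,0,0,0,0]]'
python3 -m handwheel '[[-0.06,0,0,0,0,0],[-0.06,0,0,0,0,0],[0,0,0,0,0,0],[0,0,0,0,0,0]]'
python3 weigh.py
python3 -m handwheel '[[-0.06,0,0,0,0,0],[-0.06,0,0,0,0,0],[0,0,0,0,0,0],[0,0,0,0,0,0]]'
python3 weigh.py
```

```text
clock: 47.92
position: [0.602, 0.1317, 0.006]
tool_rot: [-3.141, 0.0, -3.08]
force: [-0.1, -0.6, -4.6]
grip_width: 0.0229
clock: 48.42
position: [0.6047, 0.132, 0.0061]
tool_rot: [-3.142, -0.0, -3.08]
force: [-0.3, -0.8, -5.2]
grip_width: 0.0227
force [-0.08 -0.22 -5.21] sd [0.51 0.37 0.49]
clock 48.725
position [0.6047 0.132  0.0061]
tool_rot [-3.1415  0.     -3.0803]
force [ 0.681  -0.3949 -4.3737]
grip_width 0.0222
clock: 49.22
position: [0.6061, 0.1321, 0.0057]
tool_rot: [-3.141, -0.003, -3.08]
force: [-8.6, -0.5, -1.7]
grip_width: 0.0226
force [-9.12 -0.69 -1.29] sd [0.52 0.36 0.54]
clock 49.525
position [0.6061 0.1321 0.0057]
tool_rot [-3.1414 -0.0033 -3.08  ]
force [-9.3246 -0.6735 -0.7245]
grip_width 0.023
```

Contact at 9 N. I'll lower a touch so it doesn't drop, then release.

```bash
python3 -m handwheel '[[-0.04,0,0.03,0,0,0],[0,0,0,0,0,0],[0,0,0,0,0,0]]'
python3 -m handwheel '[[0,0,0,0,0,0],[0,0,0,0,0,0],[0,0,0,0,0,0]]' 0.1
python3 -m handwheel '[[0,0,-0.8,0,0,0],[0,0,-1,0,0,0],[0,0,-1,0,0,0],[0,0,0,0,0,0]]'
python3 -c "
from wb import *
p=wl('w23')
p=bot.grab_frame('top'); bars(p)"
python3 go.py 0.457 -0.330 0.05 173.5
```

```text
clock: 49.9
position: [0.6061, 0.132, 0.0047]
tool_rot: [-3.141, -0.005, -3.08]
force: [-14.6, -0.3, 2.0]
grip_width: 0.0227
clock: 50.28
position: [0.6091, 0.1323, 0.0056]
tool_rot: [3.141, 0.001, -3.08]
force: [-0.0, 0.4, -0.1]
grip_width: 0.0382
clock: 50.78
position: [0.6102, 0.1325, 0.0786]
tool_rot: [3.141, 0.004, -3.08]
force: [0.4, 1.1, 0.0]
grip_width: 0.0385
clock 50.825
position [0.6095 0.1325 0.0772]
tool_rot [ 3.1410e+00  2.4000e-03 -3.0803e+00]
force [-0.3785  0.3363 -0.4831]
grip_width 0.0386
centre 457.1 -330.0 size 117.9 x 22.9 ang -6.4 px [455. 267.]
units after turn [  3.95 -19.06   1.05] before [  7.2  -18.09   1.04] turn [0.0001 0.0002 0.0278] clock 50.875
```

View pics/w23.png

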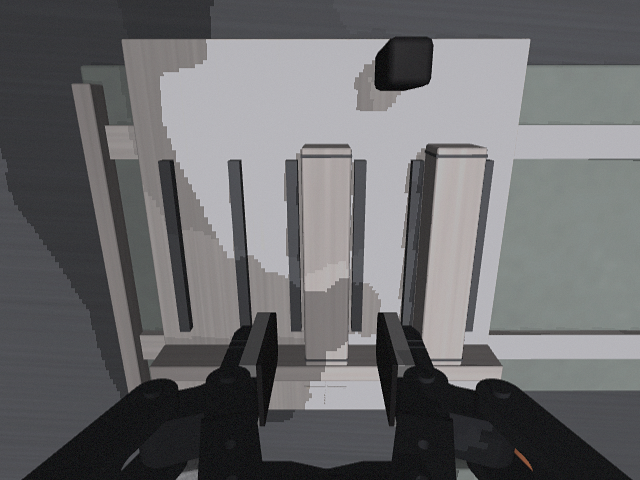

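```bash
python3 -m handwheel '[[0.4,-1,0,0,0,0],[0.4,-1,0,0,0,0],[0.4,-1,0,0,0,0],[0.4,-1,0,0,0,0],[0.4,-1,0,0,0,0],[0.4,-1,0,0,0,0],[0.4,-1,0,0,0,0],[0.4,-1,0,0,0,0]]' -0.1
python3 -m handwheel '[[0.4,-1,0,0,0,0],[0.4,-1,0,0,0,0],[0.4,-1,0,0,0,0],[0.4,-1,0,0,0,0],[0.4,-1,0,0,0,0],[0.4,-1,0,0,0,0],[0.4,-1,0,0,0,0],[0.4,-1,0,0,0,0]]'
python3 -m handwheel '[[0.4,-1,0,0,0,0],[0.4,-1,0,0,0,0],[0,0,1,0,0,0.0278],[0,0,0,0,0,0],[0,0,0,0,0,0]]'
python3 go.py 0.457 -0.330 -0.031 173.5
python3 -c "
from wb import *
p=wl('w24'); print(proj(p,[.457,-.33,.024]))"
```

```text
clock: 51.88
position: [0.5399, -0.0741, 0.075]
tool_rot: [-3.141, -0.001, -3.081]
force: [0.0, 0.1, 0.0]
grip_width: 0.047
clock: 52.88
position: [0.472, -0.2781, 0.075]
tool_rot: [3.141, -0.001, -3.081]
force: [0.2, -0.7, -0.1]
grip_width: 0.0471
clock: 53.5
position: [0.4564, -0.3278, 0.0507]
tool_rot: [3.142, -0.0, 3.032]
force: [-0.3, -0.1, 0.3]
grip_width: 0.047
units after turn [-0.03 -0.08  3.27] before [-0.03 -0.08  3.27] turn [ 0.     -0.0001  0.0007] clock 53.5
clock 53.55
position [ 0.4567 -0.3279  0.051 ]
tool_rot [-3.1415e+00  4.0000e-04  3.0317e+00]
force [ 0.2036 -0.706   0.3407]
grip_width 0.0468
[324.15651807 275.18452823]
```

View pics/w24.png

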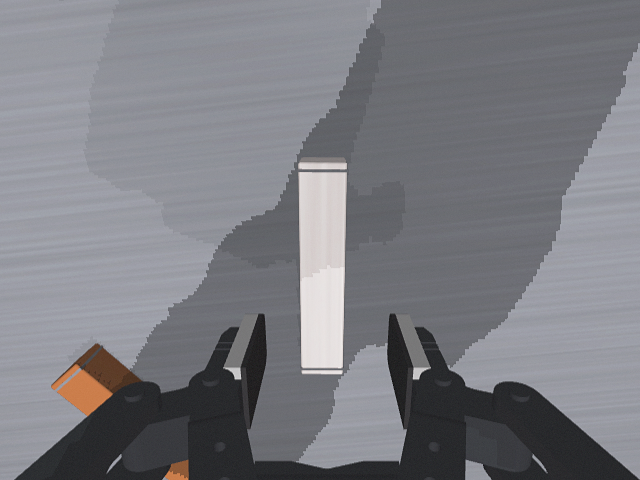

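```bash
python3 -m handwheel '[[-0.03,-0.1,0.85,0,0,0],[0,0,0.85,0,0,0],[0,0,0.85,0,0,0],[0,0,0.7,0,0,0],[0,0,0,0,0,0]]'
python3 -m handwheel '[[0,0,0,0,0,0],[0,0,0,0,0,0],[0,0,0,0,0,0],[0,0,0,0,0,0]]' 1 60
python3 -m handwheel '[[0,0,-0.8,0,0,0],[0,0,-1,0,0,0],[0,0,-1,0,0,0],[0,0,-1,0,0,0],[0,0,-0.4,0,0,0],[0,0,0,0,0,0],[0,0,0,0,0,0],[0,0,0,0,0,0]]'
python3 weigh.py; python3 go.py 0.5833 0.065 0.07 183.5
```

```text
clock: 54.18
position: [0.4567, -0.3302, -0.0315]
tool_rot: [3.141, -0.001, 3.029]
force: [0.2, 0.2, 0.2]
grip_width: 0.0474
clock: 54.68
position: [0.4576, -0.3308, -0.0299]
tool_rot: [-3.141, 0.001, 3.028]
force: [-0.9, 1.2, 6.4]
grip_width: 0.0229
clock: 55.68
position: [0.4567, -0.3303, 0.0733]
tool_rot: [3.141, -0.001, 3.028]
force: [1.0, 0.7, -3.9]
grip_width: 0.0231
force [ 0.22  0.22 -4.81] sd [0.41 0.4  0.58]
clock 55.975
position [ 0.457  -0.3305  0.0739]
tool_rot [ 3.1415e+00 -3.0000e-04  3.0282e+00]
force [-0.7577  0.1479 -4.3201]
grip_width 0.0233
units after turn [-6.01 15.48  0.16] before [-3.23 16.29  0.16] turn [ 0.     -0.     -0.0278] clock 55.975
```

Solid (4.8 N): channel 1.

```bash
python3 -m handwheel '[[0,0,0,0,0,-0.0278],[0,0.5,0,0,0,0],[-0.4,1,0,0,0,0],[-0.4,1,0,0,0,0],[-0.4,1,0,0,0,0],[-0.4,1,0,0,0,0],[-0.4,1,0,0,0,0],[-0.4,1,0,0,0,0]]'
python3 -m handwheel '[[-0.4,1,0,0,0,0],[-0.4,1,0,0,0,0],[-0.4,1,0,0,0,0],[-0.4,1,0,0,0,0],[-0.4,1,0,0,0,0],[-0.4,1,0,0,0,0],[-0.4,1,0,0,0,0],[-0.4,1,0,0,0,0]]'
python3 -m handwheel '[[-0.4,1,0,0,0,0],[0,0,0,0,0,0],[0,0,0,0,0,0]]'
python3 go.py 0.5833 0.065 0.009 183.5
python3 -c "
from wb import *
wl('w25')"
```

```text
clock: 56.98
position: [0.507, -0.1629, 0.0741]
tool_rot: [3.141, -0.0, -3.085]
force: [0.0, -0.1, -5.0]
grip_width: 0.0225
clock: 57.98
position: [0.5743, 0.0416, 0.0741]
tool_rot: [3.141, -0.0, -3.084]
force: [0.1, -0.0, -4.4]
grip_width: 0.0229
clock: 58.35
position: [0.5825, 0.0654, 0.074]
tool_rot: [-3.141, -0.001, -3.083]
force: [-0.2, -0.6, -5.5]
grip_width: 0.0228
units after turn [-0.03 -0.02  2.6 ] before [-0.03 -0.02  2.6 ] turn [-0.0001 -0.0001 -0.0003] clock 58.35
clock 58.4
position [0.5826 0.065  0.0741]
tool_rot [-3.1412e+00 -3.0000e-04 -3.0827e+00]
force [ 0.3514 -0.9416 -5.7902]
grip_width 0.0225
```

View pics/w25.png

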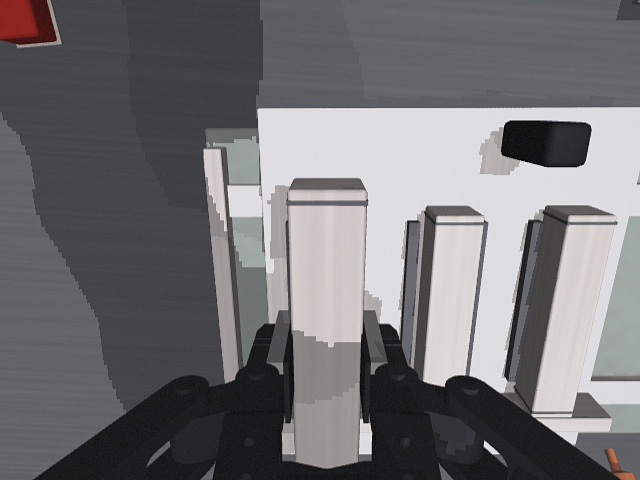

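```bash
python3 -m handwheel '[[-0.03,-0.06,0.3,0,0,0],[0,0,0.8,0,0,0],[0,0,0.7,0,0,0],[0,0,0.5,0,0,0],[0,0,0.1,0,0,0],[0,0,0,0,0,0]]'
python3 go.py 0.6083 0.0653 0.006 183.5
python3 -c "
from wb import *
p=wl('w26')
cv2.imwrite('pics/w26.png',cv2.resize(p['pixels'][200:400,200:460],None,fx=3,fy=3,interpolation=cv2.INTER_CUBIC))"
```

```text
clock: 59.15
position: [0.5841, 0.064, 0.0142]
tool_rot: [-3.142, 0.0, -3.08]
force: [0.0, -0.0, -4.5]
grip_width: 0.023
units after turn [-0.97 -0.01  0.33] before [-0.97 -0.01  0.33] turn [-0.  0.  0.] clock 59.15
clock 59.2
position [0.5842 0.064  0.0145]
tool_rot [ 3.1416e+00  6.0000e-04 -3.0803e+00]
force [-1.0534  0.7929 -4.6036]
grip_width 0.023
```

View pics/w26.png

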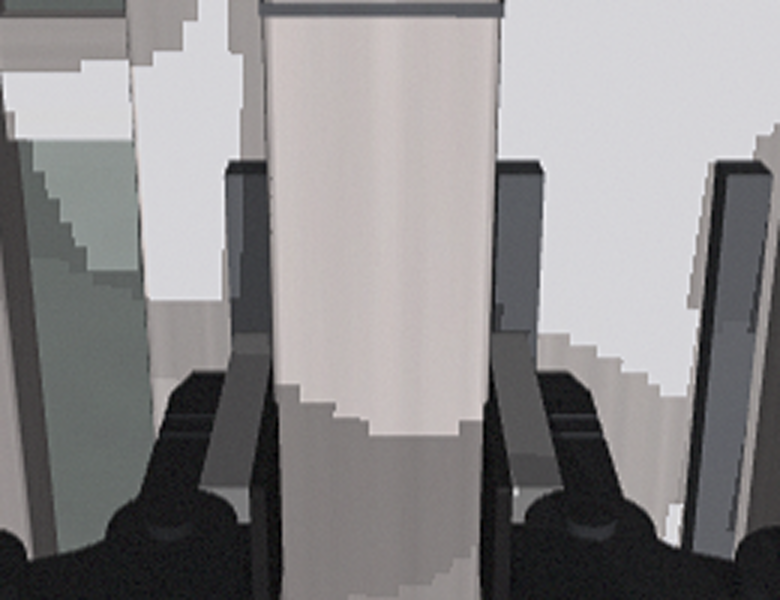

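```bash
python3 -m handwheel '[[0,0.02,0.31,0,0,0],[-0.4,0,0,0,0,0],[-0.3,0,0,0,0,0],[-0.16,0,0,0,0,0],[0,0,0,0,0,0]]'
python3 -m handwheel '[[-0.06,0,0,0,0,0],[-0.06,0,0,0,0,0],[0,0,0,0,0,0],[0,0,0,0,0,0]]'
python3 weigh.py
python3 -m handwheel '[[-0.06,0,0,0,0,0],[-0.06,0,0,0,0,0],[0,0,0,0,0,0],[0,0,0,0,0,0]]'
python3 weigh.py
```

```text
clock: 59.82
position: [0.6056, 0.0658, 0.0063]
tool_rot: [-3.142, 0.0, -3.08]
force: [-0.3, -0.5, -5.6]
grip_width: 0.0228
clock: 60.32
position: [0.6083, 0.066, 0.0064]
tool_rot: [-3.142, -0.0, -3.08]
force: [1.1, -0.3, -5.2]
grip_width: 0.023
force [ 0.23  0.15 -5.05] sd [0.55 0.28 0.4 ]
clock 60.625
position [0.6083 0.066  0.0064]
tool_rot [-3.1416 -0.     -3.0802]
force [-0.3632 -0.2305 -4.8695]
grip_width 0.0227
clock: 61.12
position: [0.6089, 0.066, 0.0058]
tool_rot: [-3.141, -0.005, -3.08]
force: [-13.8, -0.5, 1.5]
grip_width: 0.0222
force [-13.59  -0.43   0.93] sd [0.23 0.23 0.5 ]
clock 61.425
position [0.6089 0.066  0.0058]
tool_rot [-3.1414 -0.0049 -3.0802]
force [-13.7251  -0.2383   0.5717]
grip_width 0.0228
```

```bash
python3 -m handwheel '[[0,0,0.03,0,0,0],[0,0,0,0,0,0]]'
python3 -m handwheel '[[0,0,0,0,0,0],[0,0,0,0,0,0],[0,0,0,0,0,0]]' 0.1
python3 -m handwheel '[[0,0,-0.8,0,0,0],[0,0,-1,0,0,0],[0,0,-1,0,0,0],[1,0.6,-1,0,0,0],[1,0.9,-1,0,0,0],[1,1,-1,0,0,0],[0.3,0.6,-0.5,0,0,0],[0,0,0,0,0,0]]'
python3 -c "
from wb import *
p=wl('w27')
import pickle
pickle.dump({k:p[k] for k in('pixels','vertical_fov','cx','cy','R','t')},open('w27.pkl','wb'))
p=bot.grab_frame('top'); cv2.imwrite('pics/t27.png',cv2.resize(p['pixels'][90:345,150:480],None,fx=2.3,fy=2.3,interpolation=cv2.INTER_CUBIC))
p=bot.grab_frame('side'); cv2.imwrite('pics/s27.png',cv2.resize(p['pixels'][220:370,230:430],None,fx=4,fy=4,interpolation=cv2.INTER_CUBIC))"
```

```text
clock: 61.68
position: [0.6089, 0.0659, 0.005]
tool_rot: [-3.141, -0.005, -3.08]
force: [-13.4, -1.3, 0.7]
grip_width: 0.0225
clock: 62.05
position: [0.6118, 0.0662, 0.0058]
tool_rot: [3.142, 0.001, -3.08]
force: [1.0, 0.6, 0.0]
grip_width: 0.0383
clock: 63.05
position: [0.5248, 0.1397, 0.1647]
tool_rot: [3.14, 0.002, -3.079]
force: [0.0, -0.6, -0.7]
grip_width: 0.0382
clock 63.1
position [0.5248 0.1386 0.1637]
tool_rot [ 3.1414e+00  1.3000e-03 -3.0797e+00]
force [-0.1174 -0.4599 -0.4183]
grip_width 0.0385
```

View pics/w27.png

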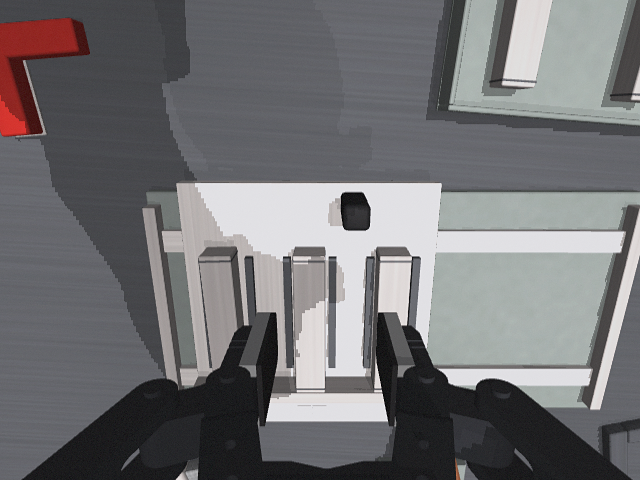

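View pics/s27.png

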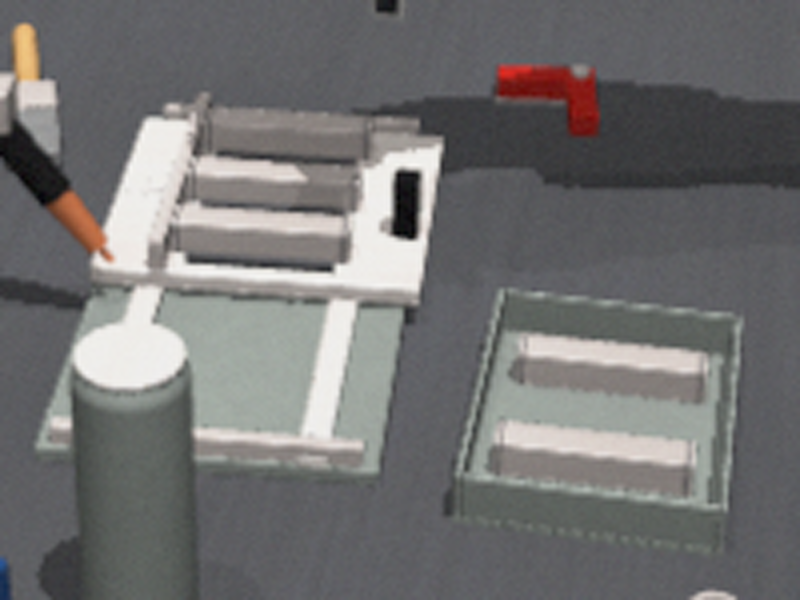

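Run:
```python
from wb import *
import pickle
p=pickle.load(open("w27.pkl","rb")); im=p["pixels"].copy()
th=math.radians(3.5); u=np.array([math.cos(th),math.sin(th),0]); v=np.array([-math.sin(th),math.cos(th),0])
def sq(c,z):
    return [tuple(int(round(k*8)) for k in proj(p,np.array([c[0],c[1],z])+a*u*.009+b*v*.009)) for a,b in((1,1),(1,-1),(-1,-1),(-1,1))]
c=np.array([.6024,.163])-.095*u[:2]; print(c)
for z,col in((.078,(0,0,255)),(.03,(0,255,0))):
    cv2.polylines(im,[np.array(sq(c,z))],True,col,1,shift=3)
# channel points
for ch in((.6083,.0653),(.6042,.1305),(.6006,.1954)):
    ch=np.array([*ch,0]); pts=[ch-.060*u+s*.012*v+np.array([0,0,.054]) for s in(-1,1)]
    cv2.line(im,*[tuple(int(round(k)) for k in proj(p,q)) for q in pts],(255,0,0),1)
cv2.imwrite("pics/w28.png",cv2.resize(im[170:290,170:430],None,fx=3,fy=3,interpolation=cv2.INTER_NEAREST))
```

```text
[0.50757719 0.15720039]
```

View pics/w28.png

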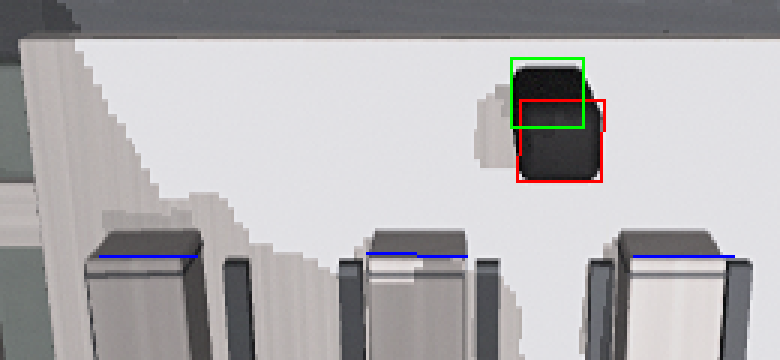

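The handle prediction (red) fits the image, and the bars' near ends sit on the home line (blue). Now I'll grip the handle near its top.

```bash
python3 go.py 0.5076 0.1572 0.026 183.5
python3 -m handwheel '[[0.64,0.78,0,0,0,0],[0,0,1,0,0,0],[0,0,1,0,0,0],[0,0,0.5,0,0,0],[0,0,0,0,0,0]]'
python3 go.py 0.5076 0.1572 0.024 183.5
python3 -c "
from wb import *
wl('w29')"
```

```text
units after turn [0.63 0.82 5.47] before [0.63 0.83 5.47] turn [-0.0001 -0.0001 -0.0001] clock 63.2
clock: 63.82
position: [0.5069, 0.1562, 0.0998]
tool_rot: [-3.141, -0.002, -3.081]
force: [-0.5, -0.3, 0.3]
grip_width: 0.0389
units after turn [-0.03  0.04  3.03] before [-0.03  0.04  3.03] turn [-0.0001 -0.0003 -0.0001] clock 63.825
clock 63.875
position [0.5073 0.1565 0.1006]
tool_rot [-3.1412e+00 -4.0000e-04 -3.0810e+00]
force [0.1829 0.2125 0.4972]
grip_width 0.0384
```

View pics/w29.png

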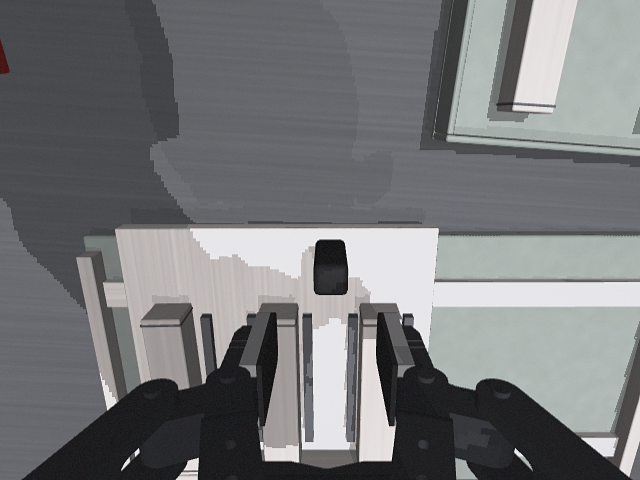

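```bash
python3 -m handwheel '[[-0.03,0.04,0.9,0,0,0],[0,0,0.9,0,0,0],[0,0,0.8,0,0,0],[0,0,0.4,0,0,0],[0,0,0,0,0,0]]'
python3 -m handwheel '[[0,0,0,0,0,0],[0,0,0,0,0,0],[0,0,0,0,0,0]]' 1 40
python3 weigh.py
python3 -c "
from wb import *
wl('w30')"
```

```text
clock: 64.5
position: [0.5079, 0.1579, 0.0258]
tool_rot: [-3.141, -0.0, -3.08]
force: [-0.5, -0.1, 0.9]
grip_width: 0.0384
clock: 64.88
position: [0.5083, 0.1582, 0.0266]
tool_rot: [3.141, 0.001, -3.08]
force: [-1.9, 0.1, 5.5]
grip_width: 0.0172
force [-1.09 -0.3   5.51] sd [0.59 0.39 0.63]
clock 65.175
position [0.5083 0.1582 0.0266]
tool_rot [ 3.1411e+00  1.3000e-03 -3.0803e+00]
force [-0.8936 -0.1345  5.5514]
grip_width 0.0173
clock 65.225
position [0.5083 0.1582 0.0266]
tool_rot [ 3.1411e+00  1.3000e-03 -3.0803e+00]
force [-1.362  -0.5273  5.9118]
grip_width 0.0172
```

View pics/w30.png

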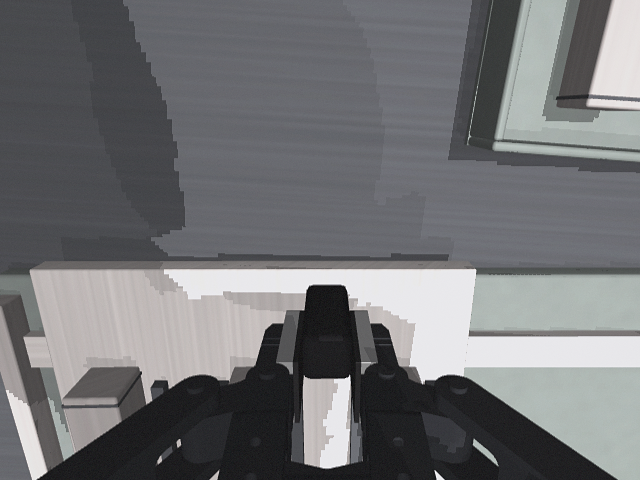

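```bash
python3 -m handwheel '[[0,0.2,0,0,0,0],[0,0.4,0,0,0,0],[0,0.5,0,0,0,0],[0,0.5,0,0,0,0],[0,0.5,0,0,0,0],[0,0.5,0,0,0,0],[0,0.4,0,0,0,0],[0,0.3,0,0,0,0]]'
python3 -m handwheel '[[0,0.3,0,0,0,0],[0,0.2,0,0,0,0],[0,0.1,0,0,0,0],[0,0,0,0,0,0],[0,0,0,0,0,0]]'
python3 - <<'E'
from wb import *
st()
for n in("side","top"):
    p=bot.grab_frame(n); cv2.imwrite(f"pics/{n}31.png",p["pixels"])
    import pickle
    pickle.dump({k:p[k] for k in("pixels","vertical_fov","cx","cy","R","t")},open(f"{n}31.pkl","wb"))
    for X in((.6904,.2464,.043),(.690,.236,.03)):print(n,proj(p,X))
    if n=="side": cv2.imwrite("pics/s31.png",cv2.resize(p["pixels"][220:320,215:335],None,fx=6,fy=6,interpolation=cv2.INTER_CUBIC))
    else: cv2.imwrite("pics/t31.png",cv2.resize(p["pixels"][130:230,200:320],None,fx=6,fy=6,interpolation=cv2.INTER_CUBIC))
E
```

```text
clock: 66.22
position: [0.5032, 0.2404, 0.0266]
tool_rot: [-3.142, 0.001, -3.08]
force: [1.0, -5.4, 7.5]
grip_width: 0.0168
clock: 66.85
position: [0.5023, 0.2556, 0.0266]
tool_rot: [3.141, 0.001, -3.08]
force: [-0.2, 0.3, 5.3]
grip_width: 0.0173
clock 66.85
position [0.5023 0.2556 0.0266]
tool_rot [ 3.1410e+00  1.2000e-03 -3.0803e+00]
force [-0.2278  0.2669  5.2961]
grip_width 0.0173
side [257.81653051 285.69248336]
side [259.1817013  287.66010028]
top [244.00873414 180.40598577]
top [248.4574843  181.84173066]
```

View pics/s31.png

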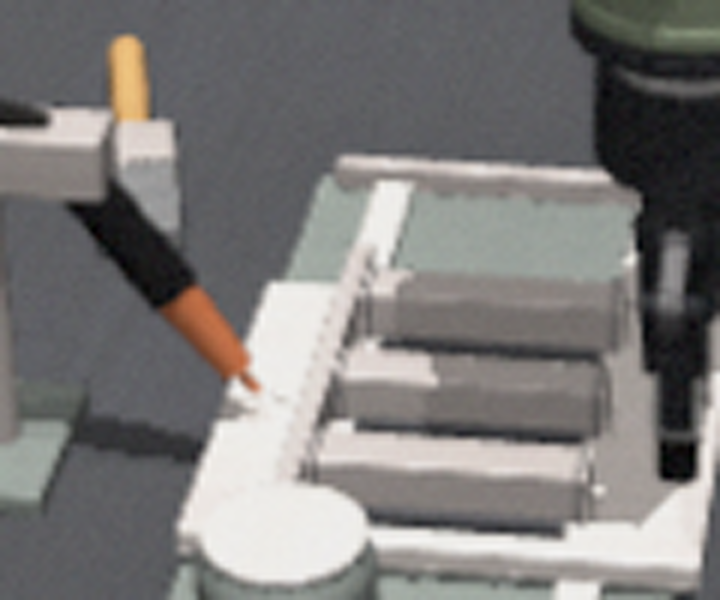

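View pics/t31.png

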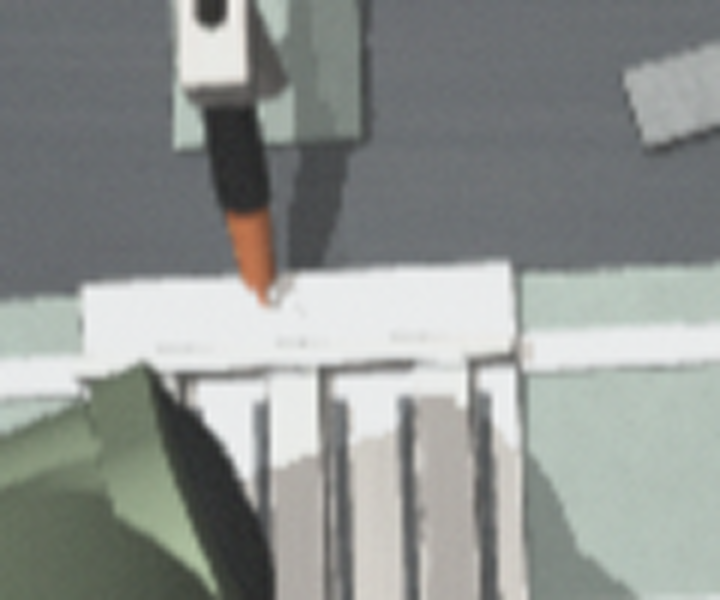

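Run:
```python
from wb import *
import pickle
def enh(f,roi,k,out):
    p=pickle.load(open(f,"rb")); x0,y0,x1,y1=roi
    g=cv2.cvtColor(p["pixels"],cv2.COLOR_BGR2GRAY)[y0:y1,x0:x1].astype(float)
    lo,hi=np.percentile(g,15),np.percentile(g,99.8); g=np.clip((g-lo)/(hi-lo)*255,0,255).astype(np.uint8)
    cv2.imwrite(out,cv2.resize(g,None,fx=k,fy=k,interpolation=cv2.INTER_NEAREST))
enh("w1.pkl",(280,340,420,385),5,"pics/e1.png")
enh("side31.pkl",(230,260,310,310),8,"pics/e2.png")
enh("top31.pkl",(220,165,290,195),10,"pics/e3.png")
p=pickle.load(open("w1.pkl","rb"))
for X in((.696,.1361),): print(proj(p,[*X,.03]))
```

```text
[319.29379747 364.68530141]
```

View pics/e1.png

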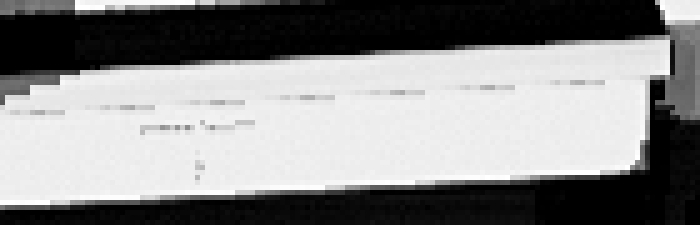

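View pics/e2.png

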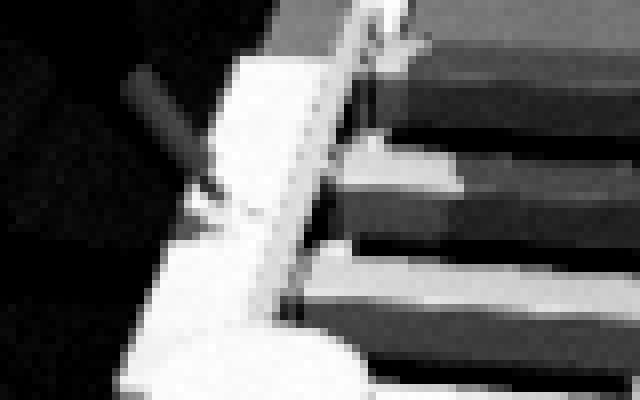

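View pics/e3.png

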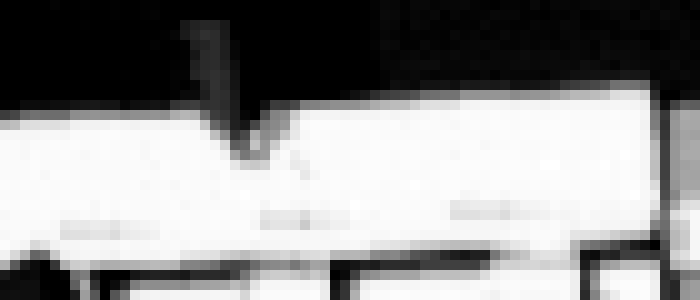

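The chalk cross is at w1 (319.6,365.2), against a predicted (319.3,364.7). Tip-to-cross separation in the top view is 5.5 px, as predicted. About 12.8 mm remain.

```bash
python3 -m handwheel '[[0,0.2,0,0,0,0],[0,0.2,0,0,0,0],[0,0.1,0,0,0,0],[0,0,0,0,0,0],[0,0,0,0,0,0],[0,0,0,0,0,0]]'
python3 - <<'E'
from wb import *
st(); import pickle
for n,roi,k in(("side",(230,260,310,310),8),("top",(220,165,290,195),10)):
    p=bot.grab_frame(n); x0,y0,x1,y1=roi
    g=cv2.cvtColor(p["pixels"],cv2.COLOR_BGR2GRAY)[y0:y1,x0:x1].astype(float)
    lo,hi=np.percentile(g,15),np.percentile(g,99.8); g=np.clip((g-lo)/(hi-lo)*255,0,255).astype(np.uint8)
    cv2.imwrite(f"pics/f_{n}.png",cv2.resize(g,None,fx=k,fy=k,interpolation=cv2.INTER_NEAREST))
E
```

```text
clock: 67.7
position: [0.5015, 0.2681, 0.0266]
tool_rot: [3.141, 0.001, -3.08]
force: [-1.5, -0.5, 5.8]
grip_width: 0.0167
clock 67.7
position [0.5015 0.2681 0.0266]
tool_rot [ 3.1409e+00  1.1000e-03 -3.0803e+00]
force [-1.4759 -0.479   5.7564]
grip_width 0.0167
```

View pics/f_side.png

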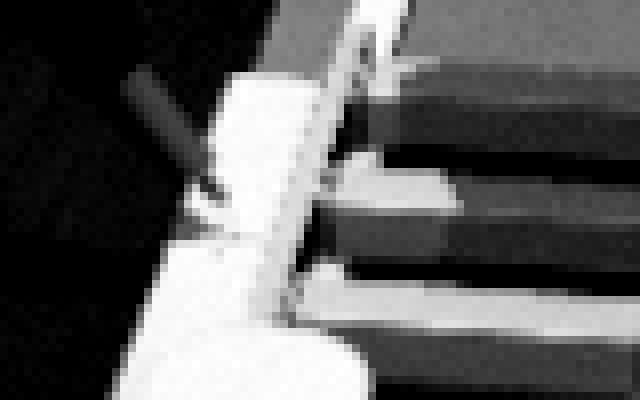

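View pics/f_top.png

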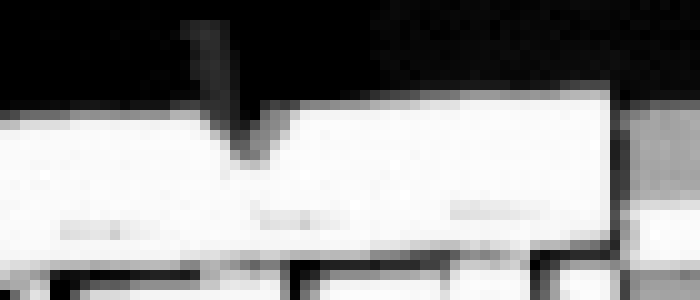

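```bash
python3 -m handwheel '[[0,0,0,0,0,0],[0,0,0,0,0,0],[0,0,0,0,0,0]]' 0.1
python3 -m handwheel '[[0,0,-0.8,0,0,0],[0,0,-1,0,0,0],[0,0,-1,0,0,0],[0,0,-1,0,0,0],[0,0,-1,0,0,0],[0,0,-1,0,0,0],[0,0,-1,0,0,0],[-0.3,-0.5,0,0,0,0]]'
python3 -m handwheel '[[0,0,0,0,0,0],[0,0,0,0,0,0]]'
python3 - <<'E'
from wb import *
import pickle
p=wl("w32"); pickle.dump({k:p[k] for k in("pixels","vertical_fov","cx","cy","R","t")},open("w32.pkl","wb"))
print(proj(p,[.6904,.2464,.043]),proj(p,[.6893,.2461,.03]))
t=bot.grab_frame("top"); cv2.imwrite("pics/t32.png",cv2.resize(t["pixels"][150:350,160:420],None,fx=3,fy=3,interpolation=cv2.INTER_CUBIC))
print("edge",at(t,(281.2,184),.03),"tip top",at(t,(244.5,181),.043))
E
```

```text
clock: 68.18
position: [0.501, 0.2678, 0.0257]
tool_rot: [3.142, 0.0, -3.08]
force: [0.4, 0.3, 1.0]
grip_width: 0.0386
clock: 69.18
position: [0.5097, 0.2568, 0.1972]
tool_rot: [3.14, 0.002, -3.079]
force: [0.3, -0.6, -2.0]
grip_width: 0.0383
clock: 69.42
position: [0.5089, 0.2556, 0.1947]
tool_rot: [-3.141, -0.001, -3.081]
force: [-0.5, -0.2, -0.3]
grip_width: 0.0383
clock 69.475
position [0.5088 0.2558 0.1949]
tool_rot [-3.1411e+00 -1.1000e-03 -3.0802e+00]
force [ 0.3584 -0.6869 -0.0192]
grip_width 0.0381
[306.51345843 401.88306581] [306.8886396 392.0646408]
edge [0.68458393 0.14514172 0.03      ] tip top [0.68872957 0.24500082 0.043     ]
```

View pics/w32.png

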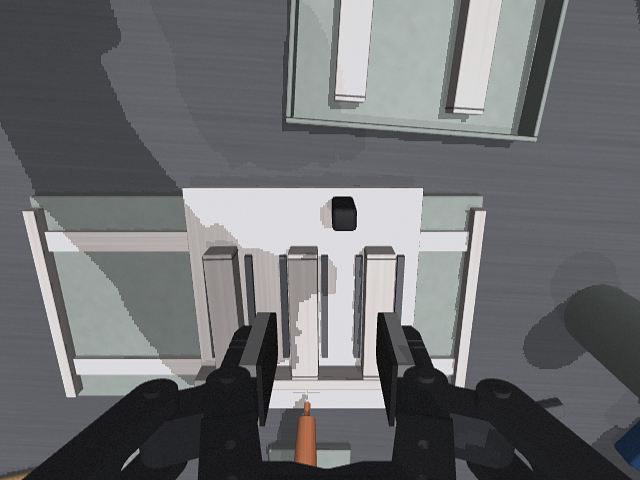

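View pics/t32.png

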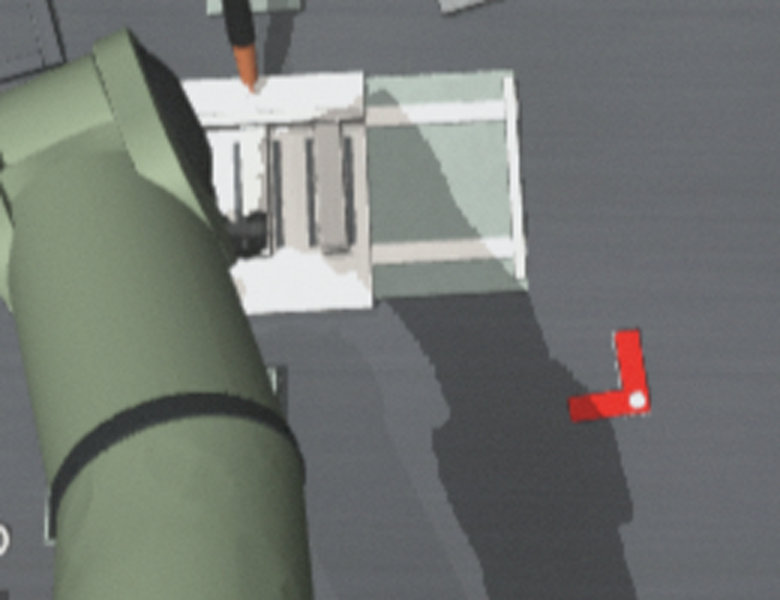

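Run:
```python
from wb import *
import pickle
p=pickle.load(open("w32.pkl","rb"))
g=cv2.cvtColor(p["pixels"],cv2.COLOR_BGR2GRAY)[375:425,265:375].astype(float)
lo,hi=np.percentile(g,10),np.percentile(g,99.8); g=np.clip((g-lo)/(hi-lo)*255,0,255).astype(np.uint8)
cv2.imwrite("pics/e4.png",cv2.resize(g,None,fx=7,fy=7,interpolation=cv2.INTER_NEAREST))
```

```text
(no output)
```

View pics/e4.png

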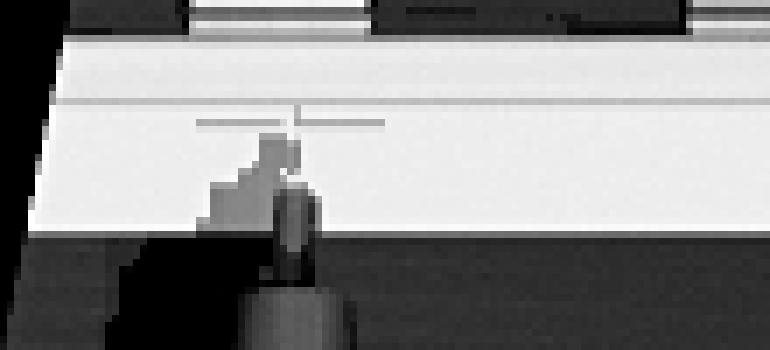

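The cross centre is at w32 (306.9,392.4) and the tip at (307,401.9). Both are within 1 px of the predicted aligned positions, so the horizontal error is about 1 mm. All five bars show in place and the gripper is clear, so I'm handing in.

Run:
```python
from wb import *
import pickle
p=pickle.load(open("w32.pkl","rb"))
th=math.radians(3.5); u=np.array([math.cos(th),math.sin(th),0]); v=np.array([-math.sin(th),math.cos(th),0])
for ch in((.6083,.0653),(.6042,.1305),(.6006,.1954)):
    q=np.array([*ch,.054])+.1102*v-.06*u; print("expected near-end top px",np.round(proj(p,q),1))
st(); print(bot.job_done())
```

```text
expected near-end top px [221.5 253.2]
expected near-end top px [302.5 253. ]
expected near-end top px [383.1 253.4]
clock 69.525
position [0.5089 0.2559 0.195 ]
tool_rot [-3.1411e+00 -1.0000e-03 -3.0800e+00]
force [-0.0815  0.2161  0.3173]
grip_width 0.0384
the job is handed in; nothing more can be done
None
```

I sorted all five bars, slid the carriage until the chalk cross was under the torch tip, and handed the job in at about 70 s of the 210 s. `job_done` gave no verdict, so the result rests on my own last checks.

**Sorting:** I weighed every bar by lifting it. Three were solid (4.8, 5.0 and 4.8 N), and each was pushed home in its own channel until the stop plate pushed back with 9 to 14 N. Two were hollow (2.0 and 2.1 N) and lie flat in the tray.

**Carriage:** It moved about 110 mm by its handle.

**Last checks:**
- **Bars in channels:** The near ends of all three solid bars line up with where a fully home bar should be, to about 1–2 px (a millimetre or two).
- **Chalk cross:** The wrist and top cameras agree it is within about 1–2 mm of the torch tip; the limit is 4 mm.
- **Torch and bystanders:** I never worked near the torch, and the magnetic square, wrench and can were not touched.

**What went wrong or disagreed:**
- **First grasp missed:** The real fingertips sit about 35–40 mm above the reported tool position. I spotted this in the pictures and allowed for it in every later grasp.
- **Side view:** The chalk cross was too faint there to use as a third check.

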